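# Soak the nutrient probes and stand them to dry

## Robot

A 6-joint arm with a two-finger parallel gripper is mounted at the origin on the work surface. World frame = base frame: x ahead of the robot, y to its left, z up, the work surface at z = 0. Lengths are in m, angles in rad, forces in N, time in s.
With the tool pointing down it reaches from about 0.35 to 0.85 m from the base axis. Payload 8.1 kg.
Tool frame: the origin (TCP) lies midway between the tips of the shut fingers; the grasp point (between the pads) lies 19 mm behind it; z points along the fingers, y is the direction in which the jaws open and shut (so a half turn about z gives the same grasp; the last joint's range is limited). The gripper opens to 93 mm and grips with 3 to 60 N. Pads are 15 mm wide; open, the fingers measure 128 mm over their backs; the gripper's body (75 mm by 188 mm) begins 65 mm behind the grasp point.
Start: joints at [1.131, 0.13, 1.488, -0, 1.523, -0.085], TCP at [0.208, 0.563, 0.219] pointing down, gripper open.
Joint ranges: [-2.96, 2.96], [-0.89, 2.26], [0.02, 2.5], [-1.34, 4.48], [0, 2.73], [-2.66, 2.66]. Speed limits (rad/s): [2.39, 2.39, 2.79, 3.14, 3.14, 3.14].

## Interface

Orientations are given as a rotation vector (axis times angle).
In Python, from plant import robot gives the robot as it stands. The module is installed in compiled form; this text tells all that it offers.
- The arm moves only by the shell command python3 -m pendant 'ROWS' [FORCE]. ROWS is JSON, a list of rows, each an object with "translation": the shift along the tool's x, y, z in mm, a list of three; "twist": the turn, a rotation vector about the tool's x, y, z in rad, a list of three; "grip": the opening, from -1 (shut) to 1 (fully open). A call has exactly 10 rows; each row shifts and turns the pose as measured when the row begins, along the tool's axes as they then stand; what a row does not reach is not made up. A row lasts 1/10 s, in which the tool goes at most 50 mm and 8.59 degrees, less where a joint would pass 70% of its speed; a pose out of reach is approached as far as the arm can. A call is refused whole if a number of a shift passes 50 or a number of a turn 0.15, either way. A call with a gripper value outside its range is refused whole. The fingers move at their own pace and stop on an object; FORCE is the grip in N (left out, the last holds). Time passes only in rows, so rows that do not move let the fingers close, or fill a call up. It gives the time, the measured TCP pose, the force and the opening at its end, in the units of the state.
- robot.read_state(): the state, without advancing time (a new reading comes with each control period).
- robot.read_camera(name): name is "scene" or "side" or "wrist"; returns (picture, depth): 480x640x3 uint8, red, green, blue; 480x640 float32, m along the optical axis (not along the pixel's ray), 0 where there is no reading.
- robot.camera_info(name): a dict with "vertical_fov" (degrees; the focal length in pixels is half the picture's height over the tangent of half this angle, whatever the lens; pixels are square), "cx", "cy" (the principal point, pixels), "cam_to_world" (4x4, takes a point from camera to world coordinates). Camera axes: x right, y up, looking along -z (the intrinsics and any distortion apply to the point x, -y, -z); pixel columns grow to the right and rows downward; lengths in m; the calibration is good to about 2 mm. The wrist camera is an equidistant fisheye: a pixel r from the principal point sees the ray r / f radians off the axis. A picture is of the moment at which its call begins: read the wrist's pose just before it. camera_info takes no time and is no camera call; for the wrist camera it gives the pose at the moment of the call.
- robot.close_job(): hands the job in, once; it reports no verdict.
The state is a dict: "t": time; "q": joint angles; "dq": joint speeds; "joint_torque": joint torques, N m; "tool_pos": TCP position; "orientation": TCP orientation; "force": force on the tool from outside, world axes, zero at the start; "wrist_torque": the same for the moment, N m; "opening": finger opening in m.
Only numpy, scipy, OpenCV 4.12 (cv2) and the standard library are available. Lean on these libraries where they do the work, as an engineer would, in place of code of your own. Each camera call takes 0.05 s, during which the arm holds its last target. There are 200 camera calls.

## Task

Clean the nutrient probes: stand every probe from the rack in a soak bottle of its own, pushed down until its head meets the bottle's rim, and only then press the soak key (the one with a single raised bar), so that the off key pops up, and let them soak for at least three seconds. With the soak key still down, move every probe to the drying stand, standing upright or leaning in its wells, and finally press the fan key (the one with the round disc), so that the soak key pops up. Knock nothing over, and leave the bottles and the drying stand standing.

Things in the scene. Friction and masses are not known exactly. Their poses are not given: they have to be found in the camera images.
- probe_a_grip (a point): Centre of a probe's head (absent in some starts). Probe, 80 g: steel rod 10 mm thick, 85 mm long, tapered foot, under a round black head 28 mm across, 55 mm tall. z points up the probe; the rod's foot is 112.5 mm below this point. It starts hanging upright in the rack, head resting on the plate, this point 127.5 mm and its foot 15 mm over the table
- probe_b_grip (a point): Centre of a probe's head (absent in some starts). Probe, 80 g: steel rod 10 mm thick, 85 mm long, tapered foot, under a round black head 28 mm across, 55 mm tall. z points up the probe; the rod's foot is 112.5 mm below this point. It starts hanging upright in the rack, head resting on the plate, this point 127.5 mm and its foot 15 mm over the table
- probe_c_grip (a point): Centre of a probe's head (absent in some starts). Probe, 80 g: steel rod 10 mm thick, 85 mm long, tapered foot, under a round black head 28 mm across, 55 mm tall. z points up the probe; the rod's foot is 112.5 mm below this point. It starts hanging upright in the rack, head resting on the plate, this point 127.5 mm and its foot 15 mm over the table
- rack: Grey fixed rack: plate 60 mm (x) by 230 mm (y), 10 mm thick, top 100 mm over the table, on two end walls. Origin on the table under its centre; three square 16 mm through holes in a row at y = -75, 0, 75 mm; which of them hold probes varies
- bottle_1_mouth (a point): Centre of the mouth (rim 95 mm high) of a loose white bottle, 350 g; z up. Body 60 mm across and 60 mm tall, neck 26 mm across, straight bore 18 mm across, about 85 mm deep. A rod goes down the bore until the head rests on the rim, the head's centre then 27.5 mm above this point. The three bottles are alike; any may be used
- bottle_2_mouth (a point): Centre of the mouth (rim 95 mm high) of a loose white bottle, 350 g; z up. Body 60 mm across and 60 mm tall, neck 26 mm across, straight bore 18 mm across, about 85 mm deep. A rod goes down the bore until the head rests on the rim, the head's centre then 27.5 mm above this point. The three bottles are alike; any may be used
- bottle_3_mouth (a point): Centre of the mouth (rim 95 mm high) of a loose white bottle, 350 g; z up. Body 60 mm across and 60 mm tall, neck 26 mm across, straight bore 18 mm across, about 85 mm deep. A rod goes down the bore until the head rests on the rim, the head's centre then 27.5 mm above this point. The three bottles are alike; any may be used
- stand: Loose metal drying stand, 700 g: board 60 mm (x) by 230 mm (y) with three open square wells at y = -75, 0, 75 mm, 30 mm wide inside, walls 3 mm, floor 9 mm and mouth 82 mm up. Origin on the table under its centre, z up. A probe stands in a well rod first and may lean; head above the well, its centre about 121 mm up
- soak_unit: Grey fixed control box, 130 mm (x) by 230 mm (y), 55 mm high, with a 95 mm high, 30 mm thick panel along its +x edge. Origin on the table under its centre. Three white keys, 60 mm (x) by 40 mm (y), in a row at x = -13 mm: soak at y = 0, off at y = 60, fan at y = -60 mm
- key_off_top (a point): Centre of the top of the off key, the point to press; 82 mm over the table when up, 12 mm lower when down; x along the key's length. The off key has a plain flat top. It is the key that is down at the start
- key_off (a joint): Travel of the off key: -0.004 m up, 0.008 m fully down. The keys are interlocked: exactly one is down; pressing another takes about 6 N at first, then it snaps down past half-way and the one that was down pops up
- key_soak_top (a point): Centre of the top of the soak key, the point to press; 88 mm over the table when up, 12 mm lower when down; x along the key's length. The soak key has one raised bar (12 mm wide, 52 mm long, 6 mm high) along the middle of its length
- key_soak (a joint): Travel of the soak key: -0.004 m up, 0.008 m fully down. The keys are interlocked: exactly one is down; pressing another takes about 6 N at first, then it snaps down past half-way and the one that was down pops up
- key_fan_top (a point): Centre of the top of the fan key, the point to press; 88 mm over the table when up, 12 mm lower when down; x along the key's length. The fan key has a raised round disc (32 mm across, 6 mm high) in its middle
- key_fan (a joint): Travel of the fan key: -0.004 m up, 0.008 m fully down. The keys are interlocked: exactly one is down; pressing another takes about 6 N at first, then it snaps down past half-way and the one that was down pops up
- nutrient_bottle: Bystander, loose: white bottle 68 mm across, 170 mm tall. Origin under its centre
- seed_jar: Bystander, loose: lidded jar 72 mm across, 85 mm tall. Origin under its centre
- acid_bottle: Bystander, loose: white capped bottle 56 mm across, 120 mm tall. Origin under its centre

How it is judged:
On the way, in this order (a step that is already met when the one before it is completed fails the run):
1. every probe stands in a bottle of its own, pushed down until its head meets the bottle's rim, with the off key still down (((horizontal distance between probe_a_grip and bottle_1_mouth below 0.02 m and z of probe_a_grip in the frame of bottle_1_mouth below 0.036 m) or (horizontal distance between probe_a_grip and bottle_2_mouth below 0.02 m and z of probe_a_grip in the frame of bottle_2_mouth below 0.036 m) or (horizontal distance between probe_a_grip and bottle_3_mouth below 0.02 m and z of probe_a_grip in the frame of bottle_3_mouth below 0.036 m)) and angle between each of probe_a_grip, probe_b_grip, probe_c_grip's own z axis and vertical below 0.3 rad and ((horizontal distance between probe_b_grip and bottle_1_mouth below 0.02 m and z of probe_b_grip in the frame of bottle_1_mouth below 0.036 m) or (horizontal distance between probe_b_grip and bottle_2_mouth below 0.02 m and z of probe_b_grip in the frame of bottle_2_mouth below 0.036 m) or (horizontal distance between probe_b_grip and bottle_3_mouth below 0.02 m and z of probe_b_grip in the frame of bottle_3_mouth below 0.036 m)) and ((horizontal distance between probe_c_grip and bottle_1_mouth below 0.02 m and z of probe_c_grip in the frame of bottle_1_mouth below 0.036 m) or (horizontal distance between probe_c_grip and bottle_2_mouth below 0.02 m and z of probe_c_grip in the frame of bottle_2_mouth below 0.036 m) or (horizontal distance between probe_c_grip and bottle_3_mouth below 0.02 m and z of probe_c_grip in the frame of bottle_3_mouth below 0.036 m)) and value of joint key_off above 0.006 m), for 0.3 s.
2. the soak key is down and the off key up for three seconds, with all the probes in the bottles (((horizontal distance between probe_a_grip and bottle_1_mouth below 0.02 m and z of probe_a_grip in the frame of bottle_1_mouth below 0.036 m) or (horizontal distance between probe_a_grip and bottle_2_mouth below 0.02 m and z of probe_a_grip in the frame of bottle_2_mouth below 0.036 m) or (horizontal distance between probe_a_grip and bottle_3_mouth below 0.02 m and z of probe_a_grip in the frame of bottle_3_mouth below 0.036 m)) and angle between each of probe_a_grip, probe_b_grip, probe_c_grip's own z axis and vertical below 0.3 rad and ((horizontal distance between probe_b_grip and bottle_1_mouth below 0.02 m and z of probe_b_grip in the frame of bottle_1_mouth below 0.036 m) or (horizontal distance between probe_b_grip and bottle_2_mouth below 0.02 m and z of probe_b_grip in the frame of bottle_2_mouth below 0.036 m) or (horizontal distance between probe_b_grip and bottle_3_mouth below 0.02 m and z of probe_b_grip in the frame of bottle_3_mouth below 0.036 m)) and ((horizontal distance between probe_c_grip and bottle_1_mouth below 0.02 m and z of probe_c_grip in the frame of bottle_1_mouth below 0.036 m) or (horizontal distance between probe_c_grip and bottle_2_mouth below 0.02 m and z of probe_c_grip in the frame of bottle_2_mouth below 0.036 m) or (horizontal distance between probe_c_grip and bottle_3_mouth below 0.02 m and z of probe_c_grip in the frame of bottle_3_mouth below 0.036 m)) and value of joint key_soak above 0.006 m and value of joint key_off below -0.002 m), for 3 s.
3. every probe stands in a well of the drying stand with the soak key still down ((y of probe_a_grip in the frame of stand between -0.111 and -0.039 m or y of probe_a_grip in the frame of stand between -0.036 and 0.036 m or y of probe_a_grip in the frame of stand between 0.039 and 0.111 m) and x of probe_a_grip in the frame of stand between -0.036 and 0.036 m and z of probe_a_grip in the frame of stand between 0.095 and 0.13 m and angle between each of probe_a_grip, probe_b_grip, probe_c_grip's own z axis and vertical below 0.5 rad and (y of probe_b_grip in the frame of stand between -0.111 and -0.039 m or y of probe_b_grip in the frame of stand between -0.036 and 0.036 m or y of probe_b_grip in the frame of stand between 0.039 and 0.111 m) and x of probe_b_grip in the frame of stand between -0.036 and 0.036 m and z of probe_b_grip in the frame of stand between 0.095 and 0.13 m and (y of probe_c_grip in the frame of stand between -0.111 and -0.039 m or y of probe_c_grip in the frame of stand between -0.036 and 0.036 m or y of probe_c_grip in the frame of stand between 0.039 and 0.111 m) and x of probe_c_grip in the frame of stand between -0.036 and 0.036 m and z of probe_c_grip in the frame of stand between 0.095 and 0.13 m and value of joint key_soak above 0.006 m), for 0.3 s.
At the end, for the whole second after the job is handed in: Every probe stands in a well of the stand (head centre 95 to 130 mm above its underside, within 36 mm of the well's centre, leaning under 0.5 rad); fan key down (over 6 mm); soak and off keys up (under -2 mm); bottles within 0.2 rad and stand within 0.15 rad of upright ((y of probe_a_grip in the frame of stand between -0.111 and -0.039 m or y of probe_a_grip in the frame of stand between -0.036 and 0.036 m or y of probe_a_grip in the frame of stand between 0.039 and 0.111 m) and x of probe_a_grip in the frame of stand between -0.036 and 0.036 m and z of probe_a_grip in the frame of stand between 0.095 and 0.13 m and angle between each of probe_a_grip, probe_b_grip, probe_c_grip's own z axis and vertical below 0.5 rad and (y of probe_b_grip in the frame of stand between -0.111 and -0.039 m or y of probe_b_grip in the frame of stand between -0.036 and 0.036 m or y of probe_b_grip in the frame of stand between 0.039 and 0.111 m) and x of probe_b_grip in the frame of stand between -0.036 and 0.036 m and z of probe_b_grip in the frame of stand between 0.095 and 0.13 m and (y of probe_c_grip in the frame of stand between -0.111 and -0.039 m or y of probe_c_grip in the frame of stand between -0.036 and 0.036 m or y of probe_c_grip in the frame of stand between 0.039 and 0.111 m) and x of probe_c_grip in the frame of stand between -0.036 and 0.036 m and z of probe_c_grip in the frame of stand between 0.095 and 0.13 m and value of joint key_fan above 0.006 m and value of joint each of key_soak, key_off below -0.002 m and angle between each of bottle_1_mouth, bottle_2_mouth, bottle_3_mouth's own z axis and vertical below 0.2 rad and angle between stand's own z axis and vertical below 0.15 rad); the robot touches nothing.
It fails at once if one of the things standing about is knocked over (angle between any of nutrient_bottle, seed_jar, acid_bottle's own z axis and vertical above 0.6 rad).
Of probe_a, probe_b, probe_c only 2 to 3 are there at a start; the rules pass over those that are not, and their reading is None.
At some moment in a run one of bottle_1, bottle_2, bottle_3, stand may be knocked a few centimetres aside while the robot is not near it.
It also fails if it takes over 210 s, if anything falls off the work surface, if the arm or the gripper's body presses on something with over 40 N, if the wrist force passes 120 N, or if a joint passes its speed limit or range.

## Working session

There is one attempt and no reset: what is moved stays moved. The work goes in short steps, Python scripts to look and compute and a shell command to move; the robot and the scene stay as the last step left them, time stands still between calls to the robot, and variables do not carry over. Pictures are saved under pics/ and viewed, about 12 in all and at most 16, crops included, and the job is handed in when it is done.

```bash
mkdir -p pics
cat > h.py <<'E'
import numpy as np, cv2
from plant import robot
from scipy.spatial.transform import Rotation as R
def cloud(name):
    info=robot.camera_info(name); p,d=robot.read_camera(name)
    f=240/np.tan(np.radians(info["vertical_fov"])/2)
    v,u=np.mgrid[0:480,0:640]; x=(u-info["cx"])/f; y=(v-info["cy"])/f
    if name=="wrist":
        r=np.hypot(x,y); k=np.where(r>1e-6,np.tan(np.minimum(r,1.5))/np.maximum(r,1e-6),1); x=x*k;y=y*k
    P=np.stack([x*d,-y*d,-d],-1); T=np.array(info["cam_to_world"])
    W=P@T[:3,:3].T+T[:3,3]; W[d<=0]=np.nan
    return p,d,W
def save(p,n): cv2.imwrite("pics/"+n,p[...,::-1])
E
python3 - <<'E'
from h import *
s=robot.read_state(); print(s)
for n in ("scene","side"):
    p,d,W=cloud(n); save(p,n+"0.png"); np.save(n+"0.npy",W); i=robot.camera_info(n); print(n,i)
p,d,W=cloud("wrist"); save(p,"wrist0.png"); np.save("wrist0.npy",W);print(robot.camera_info("wrist"))
E
```

```text
{'t': 0.0, 'q': array([ 1.13059887e+00,  1.31154164e-01,  1.48924214e+00,  1.05421524e-05,
        1.52302032e+00, -8.54377842e-02]), 'dq': array([ 0.00073558,  0.00051809,  0.0001092 ,  0.00034426, -0.00086823,
       -0.00027594]), 'joint_torque': array([-4.22374005e-04, -5.59840572e+01, -4.91753054e+01,  7.66658527e-02,
        3.58930626e-02, -1.80480070e-04]), 'tool_pos': array([0.20817526, 0.56212907, 0.21761204]), 'orientation': array([-5.54252741e-01, -3.09182140e+00,  2.76198604e-03]), 'force': array([-0.46421135, -0.0815351 ,  0.22251843]), 'wrist_torque': array([-0.03654164, -0.06173471, -0.01825466]), 'opening': 0.09286814962004356}
scene {'vertical_fov': 49.72913274235003, 'cx': 311.68573867141095, 'cy': 240.9106493506457, 'cam_to_world': array([[-5.22355510e-01, -6.17654307e-01,  5.87918258e-01,
         1.22028877e+00],
       [ 8.52727428e-01, -3.77701956e-01,  3.60828444e-01,
         4.50732112e-01],
       [-8.09366380e-04,  6.89814750e-01,  7.23985466e-01,
         9.21353889e-01],
       [ 0.00000000e+00,  0.00000000e+00,  0.00000000e+00,
         1.00000000e+00]])}
side {'vertical_fov': 57.69251403019521, 'cx': 320.1423041657944, 'cy': 238.7617400763491, 'cam_to_world': array([[ 0.78138172,  0.4855726 , -0.39199726,  0.25496727],
       [-0.62403512,  0.61277401, -0.48485892, -0.35841717],
       [ 0.00477152,  0.62347996,  0.78182477,  0.74150701],
       [ 0.        ,  0.        ,  0.        ,  1.        ]])}
{'vertical_fov': 65.70646984690485, 'cx': 311.5614310593497, 'cy': 235.05418825758252, 'cam_to_world': array([[ 0.34698392, -0.90380495, -0.25047708,  0.13924991],
       [ 0.93787   ,  0.33397464,  0.09413187,  0.58668718],
       [-0.00142386, -0.26757718,  0.96353538,  0.38423816],
       [ 0.        ,  0.        ,  0.        ,  1.        ]])}
```

View pics/scene0.png

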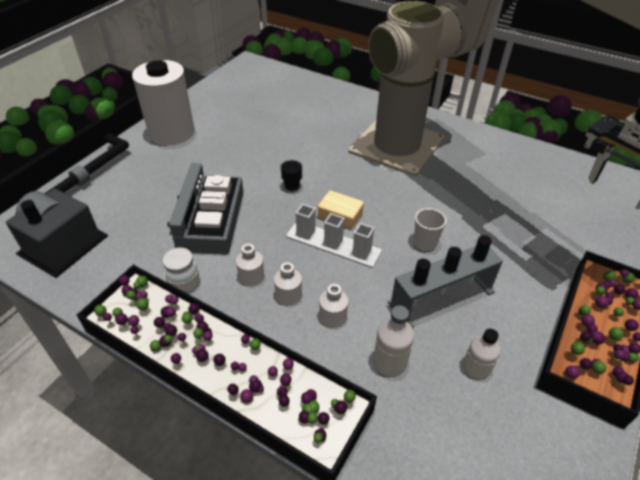

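View pics/side0.png

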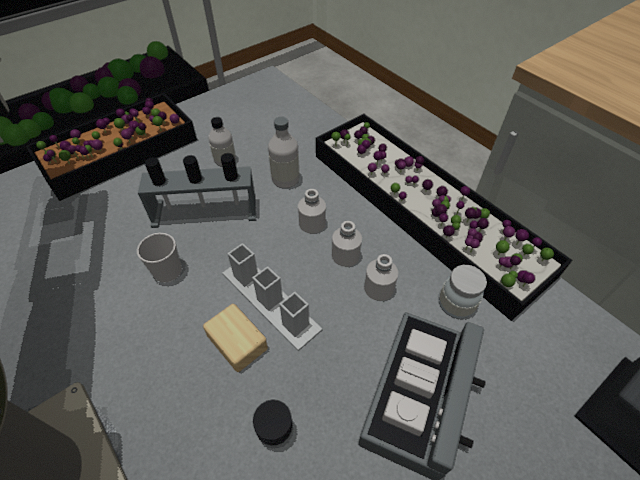

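Run:
```python
from h import *
W=np.concatenate([np.load(n+"0.npy").reshape(-1,3) for n in("scene","side")])
W=W[np.isfinite(W).all(1)]
def comps(lo,hi,minn=25,res=.004):
    P=W[(W[:,2]>lo)&(W[:,2]<hi)&(W[:,0]>.2)&(W[:,0]<1)&(abs(W[:,1])<.7)]
    g=np.zeros((300,400),np.uint8); ij=np.stack([(P[:,0]/res).astype(int),((P[:,1]+.7)/res).astype(int)])
    g[ij[0],ij[1]]=1; n,l,_,_=cv2.connectedComponentsWithStats(g); L=l[ij[0],ij[1]]
    print("z",lo,hi)
    for k in range(1,n):
        Q=P[L==k]
        if len(Q)<minn: continue
        (c,s,a)=cv2.minAreaRect(Q[:,:2].astype(np.float32)*1000)
        print(len(Q),"mid",np.round((Q.min(0)+Q.max(0))/2,3)," rect",np.round(c),np.round(s),round(a,1),"zmed",np.median(Q[:,2]).round(3))
comps(.145,.175); comps(.105,.13); comps(.088,.102); comps(.078,.088);comps(.066,.078); comps(.003,.015)
```

```text
z 0.145 0.175
487 mid [ 0.315 -0.604  0.16 ]  rect [ 329. -590.] [ 67. 139.] 46.9 zmed 0.16
310 mid [0.407 0.368 0.152]  rect [408. 368.] [28. 29.] 58.5 zmed 0.154
308 mid [0.471 0.327 0.152]  rect [471. 327.] [30. 28.] 64.7 zmed 0.154
315 mid [0.534 0.286 0.152]  rect [533. 286.] [30. 27.] 38.7 zmed 0.154
526 mid [0.676 0.299 0.16 ]  rect [677. 299.] [31. 31.] 8.3 zmed 0.169
165 mid [ 0.831 -0.519  0.154]  rect [ 831. -518.] [30. 27.] 49.0 zmed 0.158
z 0.105 0.13
391 mid [ 0.314 -0.604  0.117]  rect [ 329. -589.] [ 66. 138.] 47.3 zmed 0.117
243 mid [0.409 0.368 0.117]  rect [410. 367.] [29. 26.] 43.5 zmed 0.118
237 mid [0.471 0.327 0.118]  rect [472. 326.] [31. 26.] 47.4 zmed 0.118
233 mid [0.534 0.285 0.117]  rect [534. 286.] [29. 30.] 71.7 zmed 0.118
316 mid [0.597 0.452 0.115]  rect [598. 452.] [26. 26.] 77.0 zmed 0.119
990 mid [0.678 0.299 0.117]  rect [677. 300.] [67. 65.] 55.2 zmed 0.117
2724 mid [ 0.8   -0.53   0.117]  rect [ 800. -530.] [145. 142.] 89.6 zmed 0.11
z 0.088 0.102
212 mid [ 0.314 -0.603  0.095]  rect [ 329. -590.] [ 66. 138.] 46.8 zmed 0.095
3355 mid [0.471 0.32
[... 12714 characters left out ...]
4. -379.] [40. 40.] 5.8 zmed 0.004
35 mid [0.789 0.526 0.004]  rect [789. 525.] [38. 28.] 4.3 zmed 0.003
28 mid [ 0.815 -0.285  0.009]  rect [ 815. -283.] [12. 44.] 83.9 zmed 0.004
25 mid [0.829 0.426 0.004]  rect [830. 425.] [27. 19.] 82.3 zmed 0.003
137 mid [ 0.871 -0.395  0.004]  rect [ 873. -385.] [70. 88.] 61.0 zmed 0.003
29 mid [ 0.859 -0.289  0.009]  rect [ 859. -289.] [21. 37.] 89.6 zmed 0.004
57 mid [ 0.923 -0.407  0.004]  rect [ 927. -409.] [61. 34.] 65.1 zmed 0.003
81 mid [ 0.922 -0.315  0.006]  rect [ 920. -315.] [49. 71.] 4.1 zmed 0.003
29 mid [0.93  0.413 0.004]  rect [934. 414.] [33. 37.] 60.4 zmed 0.003
571 mid [0.946 0.01  0.009]  rect [946.  10.] [590.   6.] 90.0 zmed 0.009
```

View pics/wrist0.png

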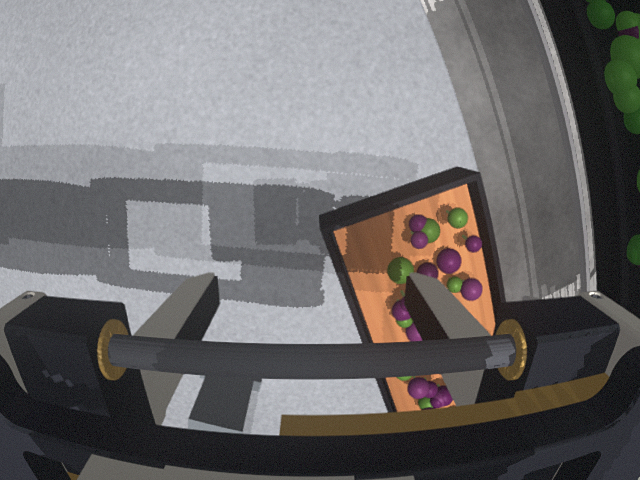

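```bash
cat >> h.py <<'E'
def to(x,y,z,yaw=0.):
    "remaining tool-axis shift (mm) and twist (rad) to a tool-down pose with tool y at yaw"
    s=robot.read_state(); Rm=R.from_rotvec(s["orientation"])
    T=R.from_matrix(np.array([[-np.sin(yaw),np.cos(yaw),0],[np.cos(yaw),np.sin(yaw),0],[0,0,-1]]).T)
    T=R.from_matrix(np.column_stack([[-np.sin(yaw),np.cos(yaw),0],[np.cos(yaw),np.sin(yaw),0],[0,0,-1]]))
    print("t %.2f"%s["t"],"pos",np.round(s["tool_pos"],4),"shift",np.round(Rm.inv().apply(np.array([x,y,z])-s["tool_pos"])*1000,1),
      "twist",np.round((Rm.inv()*T).as_rotvec(),3),"F",np.round(s["force"],1),"open",round(s["opening"]*1000,1))
E
sed -i '/np.array(\[\[-np.sin/d' h.py
python3 -m pendant '[{"translation":[0,0,-12],"twist":[0,0,0.14],"grip":1},{"translation":[0,0,-12],"twist":[0,0,0.14],"grip":1},{"translation":[0,0,-12],"twist":[0,0,0.14],"grip":1},{"translation":[0,0,-12],"twist":[0,0,0.14],"grip":1},{"translation":[0,0,-12],"twist":[0,0,0.14],"grip":1},{"translation":[0,0,-12],"twist":[0,0,0.14],"grip":1},{"translation":[0,0,-12],"twist":[0,0,0.14],"grip":1},{"translation":[0,0,-12],"twist":[0,0,0.14],"grip":1},{"translation":[0,0,0],"twist":[0,0,0.1],"grip":1},{"translation":[0,0,0],"twist":[0,0,0],"grip":1}]' 30
python3 -c "
from h import *
to(.534,.286,.25)"
```

```text
t: 1.15
tool_pos: [0.2073, 0.5603, 0.3122]
orientation: [2.277, 2.158, -0.016]
force: [-0.2, -0.4, 0.1]
opening: 0.0929
t 1.15 pos [0.2073 0.5603 0.3122] shift [-255.8  341.2   63.4] twist [-0.005  0.01  -0.053] F [-0.2 -0.4  0.1] open 92.9
```

```bash
python3 -m pendant '[{"translation":[-28,38,7],"twist":[0,0,-0.03],"grip":1},{"translation":[-28,38,7],"twist":[0,0,-0.02],"grip":1},{"translation":[-28,38,7],"twist":[0,0,0],"grip":1},{"translation":[-28,38,7],"twist":[0,0,0],"grip":1},{"translation":[-28,38,7],"twist":[0,0,0],"grip":1},{"translation":[-28,38,7],"twist":[0,0,0],"grip":1},{"translation":[-28,38,7],"twist":[0,0,0],"grip":1},{"translation":[-28,38,7],"twist":[0,0,0],"grip":1},{"translation":[-28,38,7],"twist":[0,0,0],"grip":1},{"translation":[0,0,0],"twist":[0,0,0],"grip":1}]' >/dev/null
python3 -c "
from h import *
to(.534,.286,.112)
p,d,W=cloud('wrist'); save(p,'w1.png')
for z0,z1 in((.145,.165),):
  m=(W[...,2]>z0)&(W[...,2]<z1); n,l,st,c=cv2.connectedComponentsWithStats(m.astype(np.uint8))
  for k in range(1,n):
    if st[k,4]>150: Q=W[l==k]; print(st[k],np.round((Q.min(0)+Q.max(0))/2,4),np.round(np.ptp(Q,axis=0),3))
"
```

```text
t 2.15 pos [0.559  0.3001 0.241 ] shift [-11.4 -24.1 129.4] twist [-0.012  0.013  0.041] F [-0.3  0.3 -0.8] open 93.2
[  99  123   37   38 1089] [0.4087 0.367  0.1513] [0.029 0.028 0.013]
[ 173  176   41   40 1231] [0.4711 0.3263 0.1516] [0.028 0.028 0.013]
[448 225  34  37 329] [0.6721 0.3019 0.155 ] [0.022 0.025 0.02 ]
[ 257  233   40   40 1225] [0.5336 0.2857 0.1512] [0.028 0.028 0.012]
```

View pics/w1.png

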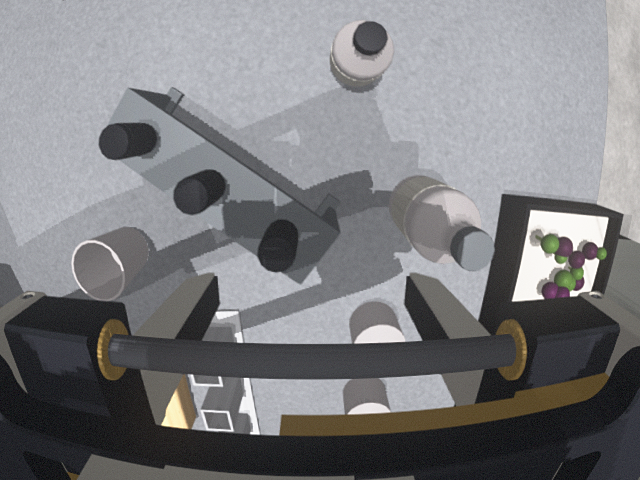

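```bash
python3 -m pendant '[{"translation":[-6,-12,5],"twist":[0,0,0.02],"grip":1},{"translation":[-5,-12,5],"twist":[-0.012,0.013,0.02],"grip":1},{"translation":[0,0,5],"twist":[0,0,0],"grip":1},{"translation":[0,0,20],"twist":[0,0,0],"grip":1},{"translation":[0,0,20],"twist":[0,0,0],"grip":1},{"translation":[0,0,20],"twist":[0,0,0],"grip":1},{"translation":[0,0,20],"twist":[0,0,0],"grip":1},{"translation":[0,0,15],"twist":[0,0,0],"grip":1},{"translation":[0,0,0],"twist":[0,0,0],"grip":1},{"translation":[0,0,0],"twist":[0,0,0],"grip":1}]' >/dev/null
python3 -c "
from h import *
to(.534,.286,.112)"
```

```text
t 3.20 pos [0.5293 0.2972 0.1287] shift [-11.4   4.4  16.6] twist [-0.001 -0.004  0.029] F [-0.4  0.7  1. ] open 92.8
```

```bash
python3 -m pendant '[{"translation":[-6,2,0],"twist":[0,0,0.02],"grip":1},{"translation":[-5,2,0],"twist":[0,0,0.01],"grip":1},{"translation":[0,0,8],"twist":[0,0,0],"grip":1},{"translation":[0,0,8],"twist":[0,0,0],"grip":1},{"translation":[0,0,0],"twist":[0,0,0],"grip":1},{"translation":[0,0,0],"twist":[0,0,0],"grip":1},{"translation":[0,0,0],"twist":[0,0,0],"grip":1},{"translation":[0,0,0],"twist":[0,0,0],"grip":1},{"translation":[0,0,0],"twist":[0,0,0],"grip":1},{"translation":[0,0,0],"twist":[0,0,0],"grip":1}]' >/dev/null
python3 -c "
from h import *
to(.534,.286,.112)"
```

```text
t 4.20 pos [0.5362 0.2864 0.1155] shift [-0.4 -2.3  3.5] twist [ 0.005 -0.006 -0.003] F [-0.4  0.3  0.5] open 92.9
```

```bash
python3 -m pendant '[{"translation":[0,-2,3],"twist":[0,0,0],"grip":1},{"translation":[0,0,0],"twist":[0,0,0],"grip":-1},{"translation":[0,0,0],"twist":[0,0,0],"grip":-1},{"translation":[0,0,0],"twist":[0,0,0],"grip":-1},{"translation":[0,0,0],"twist":[0,0,0],"grip":-1},{"translation":[0,0,0],"twist":[0,0,0],"grip":-1},{"translation":[0,0,0],"twist":[0,0,0],"grip":-1},{"translation":[0,0,0],"twist":[0,0,0],"grip":-1},{"translation":[0,0,0],"twist":[0,0,0],"grip":-1},{"translation":[0,0,0],"twist":[0,0,0],"grip":-1}]' 30
python3 -c "
from h import *
to(.534,.286,.112)"
```

```text
t: 5.2
tool_pos: [0.5341, 0.2865, 0.1125]
orientation: [-2.224, -2.217, -0.013]
force: [0.1, -0.3, 0.2]
opening: 0.0273
t 5.20 pos [0.5341 0.2865 0.1125] shift [-0.5 -0.1  0.5] twist [ 0.005 -0.006 -0.003] F [ 0.1 -0.3  0.2] open 27.3
```

```bash
python3 -m pendant '[{"translation":[0,0,-20],"twist":[0,0,0],"grip":-1},{"translation":[0,0,-30],"twist":[0,0,0],"grip":-1},{"translation":[0,0,-30],"twist":[0,0,0],"grip":-1},{"translation":[0,0,-30],"twist":[0,0,0],"grip":-1},{"translation":[0,0,-30],"twist":[0,0,0],"grip":-1},{"translation":[0,0,-30],"twist":[0,0,0],"grip":-1},{"translation":[-30,15,0],"twist":[0,0,0],"grip":-1},{"translation":[-35,30,0],"twist":[0,0,0],"grip":-1},{"translation":[-35,30,0],"twist":[0,0,0],"grip":-1},{"translation":[-35,30,0],"twist":[0,0,0],"grip":-1}]' >/dev/null
python3 -m pendant '[{"translation":[0,0,0],"twist":[0,0,0],"grip":-1},{"translation":[0,0,0],"twist":[0,0,0],"grip":-1},{"translation":[0,0,0],"twist":[0,0,0],"grip":-1},{"translation":[0,0,0],"twist":[0,0,0],"grip":-1},{"translation":[0,0,0],"twist":[0,0,0],"grip":-1},{"translation":[0,0,0],"twist":[0,0,0],"grip":-1},{"translation":[0,0,0],"twist":[0,0,0],"grip":-1},{"translation":[0,0,0],"twist":[0,0,0],"grip":-1},{"translation":[0,0,0],"twist":[0,0,0],"grip":-1},{"translation":[0,0,0],"twist":[0,0,0],"grip":-1}]' >/dev/null
cat >> h.py <<'E'
def tops(z0,z1,cams=("scene","side"),box=(.35,.8,-.2,.45),tag=None,mn=40):
    W=[]
    for n in cams:
        p,d,w=cloud(n); W.append(w.reshape(-1,3))
        if tag: save(p,tag+n+".png")
    W=np.concatenate(W); P=W[(W[:,2]>z0)&(W[:,2]<z1)&(W[:,0]>box[0])&(W[:,0]<box[1])&(W[:,1]>box[2])&(W[:,1]<box[3])]
    g=np.zeros((300,400),np.uint8); i=(P[:,0]/.004).astype(int); j=((P[:,1]+.7)/.004).astype(int); g[i,j]=1
    n,l,_,_=cv2.connectedComponentsWithStats(g); L=l[i,j]
    for k in range(1,n):
        Q=P[L==k]
        if len(Q)>=mn: print("  ",len(Q),"mid",np.round((Q.min(0)+Q.max(0))/2,4),"size",np.round(np.ptp(Q,axis=0),3))
E
python3 -c "
from h import *
to(.640,.147,.287)
print('rims');tops(.089,.098,tag='a_')
print('rod');tops(.18,.25)
"
```

```text
t 7.20 pos [0.6378 0.1508 0.2872] shift [-3.8  2.2  0.1] twist [ 0.003 -0.007  0.006] F [ 0.6  0.6 -0.4] open 27.2
rims
   766 mid [0.4712 0.3264 0.0935] size [0.224 0.174 0.009]
   123 mid [0.5972 0.441  0.0935] size [0.036 0.017 0.009]
   209 mid [ 0.6402 -0.0699  0.0935] size [0.027 0.028 0.009]
   195 mid [0.6407 0.0334 0.0936] size [0.028 0.027 0.009]
   198 mid [0.6399 0.1466 0.0935] size [0.028 0.027 0.009]
   176 mid [0.6771 0.2986 0.0935] size [0.068 0.069 0.009]
rod
   233 mid [0.6385 0.1498 0.221 ] size [0.01  0.011 0.058]
```

View pics/a_side.png

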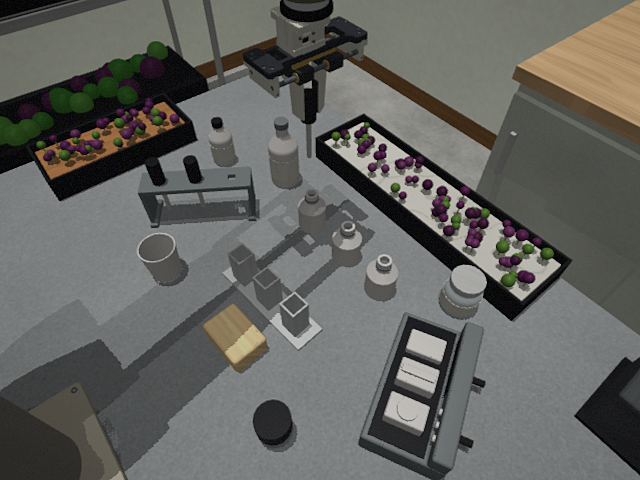

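```bash
python3 -m pendant '[{"translation":[-3,2,0],"twist":[0,-0.007,0.006],"grip":-1},{"translation":[0,0,0],"twist":[0,0,0],"grip":-1},{"translation":[0,0,15],"twist":[0,0,0],"grip":-1},{"translation":[0,0,20],"twist":[0,0,0],"grip":-1},{"translation":[0,0,20],"twist":[0,0,0],"grip":-1},{"translation":[0,0,15],"twist":[0,0,0],"grip":-1},{"translation":[0,0,5],"twist":[0,0,0],"grip":-1},{"translation":[0,0,0],"twist":[0,0,0],"grip":-1},{"translation":[0,0,0],"twist":[0,0,0],"grip":-1},{"translation":[0,0,0],"twist":[0,0,0],"grip":-1}]' >/dev/null
python3 -c "
from h import *
to(.641,.1472,.1075)
print('rod');tops(.11,.16)
"
```

```text
t 8.40 pos [0.6401 0.1468 0.2059] shift [ 0.5  0.7 98.4] twist [ 0.002  0.001 -0.002] F [-0.5  0.2 -0.2] open 27.5
rod
   671 mid [0.4093 0.3676 0.1343] size [0.031 0.029 0.049]
   663 mid [0.4713 0.3266 0.135 ] size [0.032 0.029 0.05 ]
   130 mid [0.5969 0.4434 0.1172] size [0.025 0.013 0.013]
   166 mid [0.6406 0.1463 0.135 ] size [0.01 0.01 0.05]
   1027 mid [0.6769 0.2988 0.135 ] size [0.065 0.062 0.05 ]
```

Rod is at (.6406,.1463) over the mouth at (.640,.1467). Insert.

```bash
python3 -m pendant '[{"translation":[0,0,10],"twist":[0,0,0],"grip":-1},{"translation":[0,0,15],"twist":[0,0,0],"grip":-1},{"translation":[0,0,15],"twist":[0,0,0],"grip":-1},{"translation":[0,0,15],"twist":[0,0,0],"grip":-1},{"translation":[0,0,15],"twist":[0,0,0],"grip":-1},{"translation":[0,0,12],"twist":[0,0,0],"grip":-1},{"translation":[0,0,8],"twist":[0,0,0],"grip":-1},{"translation":[0,0,4],"twist":[0,0,0],"grip":-1},{"translation":[0,0,0],"twist":[0,0,0],"grip":-1},{"translation":[0,0,0],"twist":[0,0,0],"grip":-1}]' >/dev/null
python3 -c "
from h import *
to(.641,.1472,.1075)
"
```

```text
t 9.50 pos [0.6425 0.1471 0.1083] shift [ 0.1 -1.5  0.8] twist [ 0.008 -0.    -0.001] F [-0.2  0.1 -1. ] open 27.4
```

```bash
python3 -m pendant '[{"translation":[0,-1,1],"twist":[0,0,0],"grip":-1},{"translation":[0,0,0],"twist":[0,0,0],"grip":0.3},{"translation":[0,0,0],"twist":[0,0,0],"grip":0.3},{"translation":[0,0,0],"twist":[0,0,0],"grip":0.3},{"translation":[0,0,0],"twist":[0,0,0],"grip":0.3},{"translation":[0,0,-20],"twist":[0,0,0],"grip":0.3},{"translation":[0,0,-30],"twist":[0,0,0],"grip":0.3},{"translation":[0,0,-35],"twist":[0,0,0],"grip":0.3},{"translation":[0,0,-35],"twist":[0,0,0],"grip":0.3},{"translation":[0,0,0],"twist":[0,0,0],"grip":0.3}]' >/dev/null
python3 -c "
from h import *
to(.471,.327,.23)
print('heads');tops(.14,.16)
"
```

```text
t 10.50 pos [0.6388 0.1468 0.2279] shift [ 179.9 -168.1   -2.7] twist [ 0.002  0.001 -0.002] F [0.4 0.8 1.5] open 60.7
heads
   363 mid [0.408  0.3674 0.1493] size [0.029 0.03  0.019]
   363 mid [0.4711 0.3267 0.1495] size [0.03  0.029 0.019]
   328 mid [0.642  0.1463 0.1469] size [0.029 0.03  0.013]
   45 mid [0.6704 0.2934 0.15  ] size [0.015 0.018 0.02 ]
   85 mid [0.6833 0.3019 0.1499] size [0.018 0.026 0.02 ]
```

```bash
python3 -m pendant '[{"translation":[20,-18,0],"twist":[0,0,0],"grip":0.5},{"translation":[34,-32,0],"twist":[0,0,0],"grip":0.5},{"translation":[34,-32,0],"twist":[0,0,0],"grip":0.5},{"translation":[34,-32,0],"twist":[0,0,0],"grip":0.5},{"translation":[34,-32,0],"twist":[0,0,0],"grip":0.5},{"translation":[20,-18,0],"twist":[0,0,0],"grip":0.5},{"translation":[0,0,0],"twist":[0,0,0],"grip":0.5},{"translation":[0,0,0],"twist":[0,0,0],"grip":0.5},{"translation":[0,0,0],"twist":[0,0,0],"grip":0.5},{"translation":[0,0,0],"twist":[0,0,0],"grip":0.5}]' >/dev/null
python3 -c "
from h import *
to(.471,.327,.112)
"
```

```text
t 11.60 pos [0.4618 0.3227 0.205 ] shift [ 5.6 11.6 92.7] twist [-0.026  0.013 -0.006] F [ 0.3 -0.2 -0.4] open 69.6
```

```bash
python3 -m pendant '[{"translation":[5,12,0],"twist":[-0.026,0.013,0],"grip":0.5},{"translation":[0,0,0],"twist":[0,0,0],"grip":0.5},{"translation":[0,0,20],"twist":[0,0,0],"grip":0.5},{"translation":[0,0,20],"twist":[0,0,0],"grip":0.5},{"translation":[0,0,20],"twist":[0,0,0],"grip":0.5},{"translation":[0,0,15],"twist":[0,0,0],"grip":0.5},{"translation":[0,0,10],"twist":[0,0,0],"grip":0.5},{"translation":[0,0,0],"twist":[0,0,0],"grip":0.5},{"translation":[0,0,0],"twist":[0,0,0],"grip":0.5},{"translation":[0,0,0],"twist":[0,0,0],"grip":0.5}]' >/dev/null
python3 -c "
from h import *
to(.471,.327,.112)
"
```

```text
t 12.60 pos [0.4819 0.3251 0.119 ] shift [  1.7 -11.    6.9] twist [ 0.008 -0.004 -0.014] F [-0.5  0.6  0.2] open 69.6
```

```bash
python3 -m pendant '[{"translation":[1,-5,0],"twist":[0,0,0],"grip":0.5},{"translation":[0,-5,3],"twist":[0,0,0],"grip":0.5},{"translation":[0,0,3],"twist":[0,0,0],"grip":0.5},{"translation":[0,0,0],"twist":[0,0,0],"grip":0.5},{"translation":[0,0,0],"twist":[0,0,0],"grip":-1},{"translation":[0,0,0],"twist":[0,0,0],"grip":-1},{"translation":[0,0,0],"twist":[0,0,0],"grip":-1},{"translation":[0,0,0],"twist":[0,0,0],"grip":-1},{"translation":[0,0,0],"twist":[0,0,0],"grip":-1},{"translation":[0,0,0],"twist":[0,0,0],"grip":-1}]' >/dev/null
python3 -c "
from h import *
to(.471,.327,.112)
"
```

```text
t 13.60 pos [0.4724 0.3274 0.1154] shift [-0.5 -1.4  3.4] twist [ 0.012 -0.006 -0.014] F [-1.3 -0.6  2. ] open 27.4
```

```bash
python3 -m pendant '[{"translation":[0,0,-20],"twist":[0,0,0],"grip":-1},{"translation":[0,0,-30],"twist":[0,0,0],"grip":-1},{"translation":[0,0,-30],"twist":[0,0,0],"grip":-1},{"translation":[0,0,-30],"twist":[0,0,0],"grip":-1},{"translation":[0,0,-30],"twist":[0,0,0],"grip":-1},{"translation":[0,0,-30],"twist":[0,0,0],"grip":-1},{"translation":[0,0,-10],"twist":[0,0,0],"grip":-1},{"translation":[-25,15,0],"twist":[0,0,0],"grip":-1},{"translation":[-37,22,0],"twist":[0,0,0],"grip":-1},{"translation":[-37,22,0],"twist":[0,0,0],"grip":-1}]' >/dev/null
python3 -m pendant '[{"translation":[-37,22,0],"twist":[0,0,0],"grip":-1},{"translation":[-37,22,0],"twist":[0,0,0],"grip":-1},{"translation":[-37,22,0],"twist":[0,0,0],"grip":-1},{"translation":[-37,20,0],"twist":[0,0,0],"grip":-1},{"translation":[-25,12,0],"twist":[0,0,0],"grip":-1},{"translation":[0,0,0],"twist":[0,0,0],"grip":-1},{"translation":[0,0,0],"twist":[0,0,0],"grip":-1},{"translation":[0,0,0],"twist":[0,0,0],"grip":-1},{"translation":[0,0,0],"twist":[0,0,0],"grip":-1},{"translation":[0,0,0],"twist":[0,0,0],"grip":-1}]' >/dev/null
python3 -c "
from h import *
to(.641,.0335,.206)
print('rims');tops(.089,.098)
"
```

```text
t 15.60 pos [0.6238 0.0443 0.284 ] shift [-11.1  17.9  77.8] twist [-0.008 -0.005 -0.008] F [-0.4  0.5 -1. ] open 27.7
rims
   757 mid [0.4711 0.3274 0.0935] size [0.224 0.175 0.009]
   56 mid [0.4691 0.3239 0.0937] size [0.024 0.035 0.008]
   130 mid [0.5966 0.441  0.0935] size [0.038 0.017 0.009]
   206 mid [ 0.6401 -0.0704  0.0935] size [0.028 0.028 0.009]
   199 mid [0.6412 0.0332 0.0935] size [0.028 0.027 0.009]
   65 mid [0.6405 0.1469 0.0934] size [0.028 0.028 0.009]
   188 mid [0.6764 0.2991 0.0935] size [0.068 0.068 0.009]
```

```bash
python3 -m pendant '[{"translation":[-6,9,0],"twist":[-0.008,-0.005,-0.008],"grip":-1},{"translation":[-5,8,0],"twist":[0,0,0],"grip":-1},{"translation":[0,0,0],"twist":[0,0,0],"grip":-1},{"translation":[0,0,20],"twist":[0,0,0],"grip":-1},{"translation":[0,0,20],"twist":[0,0,0],"grip":-1},{"translation":[0,0,15],"twist":[0,0,0],"grip":-1},{"translation":[0,0,10],"twist":[0,0,0],"grip":-1},{"translation":[0,0,5],"twist":[0,0,0],"grip":-1},{"translation":[0,0,0],"twist":[0,0,0],"grip":-1},{"translation":[0,0,0],"twist":[0,0,0],"grip":-1}]' >/dev/null
python3 -c "
from h import *
to(.641,.0335,.1104)
print('rod');tops(.12,.16,box=(.55,.75,-.1,.1))
"
```

```text
t 16.70 pos [0.6446 0.0323 0.2138] shift [  1.3  -4.2 103.3] twist [0.006 0.001 0.001] F [-0.1  0.8 -0.7] open 27.8
rod
   140 mid [0.6458 0.0319 0.14  ] size [0.012 0.01  0.04 ]
```

```bash
python3 -m pendant '[{"translation":[1,-4.5,0],"twist":[0.006,0,0],"grip":-1},{"translation":[0,0,0],"twist":[0,0,0],"grip":-1},{"translation":[0,0,10],"twist":[0,0,0],"grip":-1},{"translation":[0,0,0],"twist":[0,0,0],"grip":-1},{"translation":[0,0,0],"twist":[0,0,0],"grip":-1},{"translation":[0,0,0],"twist":[0,0,0],"grip":-1},{"translation":[0,0,0],"twist":[0,0,0],"grip":-1},{"translation":[0,0,0],"twist":[0,0,0],"grip":-1},{"translation":[0,0,0],"twist":[0,0,0],"grip":-1},{"translation":[0,0,0],"twist":[0,0,0],"grip":-1}]' >/dev/null
python3 -c "
from h import *
to(.641,.0335,.1104)
print('rod');tops(.11,.16,box=(.55,.75,-.1,.1))
"
```

```text
t 17.80 pos [0.6409 0.0334 0.2054] shift [ 0.2 -0.2 95. ] twist [0.003 0.001 0.001] F [ 0.2  0.2 -1.1] open 27.8
rod
   170 mid [0.6412 0.033  0.135 ] size [0.011 0.012 0.049]
```

```bash
python3 -m pendant '[{"translation":[0,0,10],"twist":[0,0,0],"grip":-1},{"translation":[0,0,15],"twist":[0,0,0],"grip":-1},{"translation":[0,0,15],"twist":[0,0,0],"grip":-1},{"translation":[0,0,15],"twist":[0,0,0],"grip":-1},{"translation":[0,0,15],"twist":[0,0,0],"grip":-1},{"translation":[0,0,12],"twist":[0,0,0],"grip":-1},{"translation":[0,0,8],"twist":[0,0,0],"grip":-1},{"translation":[0,0,2],"twist":[0,0,0],"grip":-1},{"translation":[0,0,0],"twist":[0,0,0],"grip":-1},{"translation":[0,0,0],"twist":[0,0,0],"grip":-1}]' >/dev/null
python3 -c "
from h import *
to(.641,.0335,.1104)
"
```

```text
t 18.90 pos [0.6424 0.0332 0.1091] shift [ 0.3 -1.4 -1.3] twist [0.006 0.001 0.001] F [ 0.1  0.7 -1. ] open 27.8
```

```bash
python3 -m pendant '[{"translation":[0,0,0],"twist":[0,0,0],"grip":0.3},{"translation":[0,0,0],"twist":[0,0,0],"grip":0.3},{"translation":[0,0,0],"twist":[0,0,0],"grip":0.3},{"translation":[0,0,0],"twist":[0,0,0],"grip":0.3},{"translation":[0,0,-20],"twist":[0,0,0],"grip":0.3},{"translation":[0,0,-35],"twist":[0,0,0],"grip":0.3},{"translation":[0,0,-40],"twist":[0,0,0],"grip":0.3},{"translation":[0,0,-40],"twist":[0,0,0],"grip":0.3},{"translation":[20,-15,0],"twist":[0,0,0],"grip":0.5},{"translation":[36,-25,0],"twist":[0,0,0],"grip":0.5}]' >/dev/null
python3 -m pendant '[{"translation":[36,-25,0],"twist":[0,0,0],"grip":0.5},{"translation":[36,-25,0],"twist":[0,0,0],"grip":0.5},{"translation":[36,-25,0],"twist":[0,0,0],"grip":0.5},{"translation":[36,-25,0],"twist":[0,0,0],"grip":0.5},{"translation":[36,-25,0],"twist":[0,0,0],"grip":0.5},{"translation":[36,-25,0],"twist":[0,0,0],"grip":0.5},{"translation":[30,-20,0],"twist":[0,0,0],"grip":0.5},{"translation":[15,-10,0],"twist":[0,0,0],"grip":0.5},{"translation":[0,0,0],"twist":[0,0,0],"grip":0.5},{"translation":[0,0,0],"twist":[0,0,0],"grip":0.5}]' >/dev/null
python3 -c "
from h import *
to(.408,.3675,.14)
print('heads');tops(.14,.16)
"
```

```text
t 20.90 pos [0.4121 0.3609 0.2459] shift [  6.5  -4.7 105.9] twist [ 0.006 -0.001 -0.001] F [ 1.2 -0.   0.3] open 69.9
heads
   362 mid [0.4085 0.367  0.1496] size [0.029 0.03  0.019]
   332 mid [0.6431 0.0338 0.1468] size [0.029 0.029 0.013]
   323 mid [0.6419 0.1464 0.1472] size [0.028 0.03  0.013]
   179 mid [0.6772 0.3001 0.1501] size [0.033 0.03  0.02 ]
```

```bash
python3 -m pendant '[{"translation":[6,-4.5,0],"twist":[0.006,0,0],"grip":0.5},{"translation":[0,0,0],"twist":[0,0,0],"grip":0.5},{"translation":[0,0,20],"twist":[0,0,0],"grip":0.5},{"translation":[0,0,25],"twist":[0,0,0],"grip":0.5},{"translation":[0,0,25],"twist":[0,0,0],"grip":0.5},{"translation":[0,0,20],"twist":[0,0,0],"grip":0.5},{"translation":[0,0,15],"twist":[0,0,0],"grip":0.5},{"translation":[0,0,0],"twist":[0,0,0],"grip":0.5},{"translation":[0,0,0],"twist":[0,0,0],"grip":0.5},{"translation":[0,0,0],"twist":[0,0,0],"grip":0.5}]' >/dev/null
python3 -c "
from h import *
to(.4085,.367,.1125)
"
```

```text
t 22.00 pos [0.4137 0.363  0.1399] shift [ 3.9 -5.3 27.4] twist [ 0.003 -0.003 -0.012] F [ 0.3  0.8 -0.1] open 69.8
```

```bash
python3 -m pendant '[{"translation":[4,-5,0],"twist":[0,0,0],"grip":0.5},{"translation":[0,0,0],"twist":[0,0,0],"grip":0.5},{"translation":[0,0,14],"twist":[0,0,0],"grip":0.5},{"translation":[0,0,12],"twist":[0,0,0],"grip":0.5},{"translation":[0,0,0],"twist":[0,0,0],"grip":0.5},{"translation":[0,0,0],"twist":[0,0,0],"grip":0.5},{"translation":[0,0,0],"twist":[0,0,0],"grip":0.5},{"translation":[0,0,0],"twist":[0,0,0],"grip":0.5},{"translation":[0,0,0],"twist":[0,0,0],"grip":0.5},{"translation":[0,0,0],"twist":[0,0,0],"grip":0.5}]' >/dev/null
python3 -c "
from h import *
to(.4085,.367,.1125)
"
```

```text
t 23.00 pos [0.41   0.3689 0.1148] shift [-1.9 -1.4  2.3] twist [ 0.007 -0.006 -0.012] F [-0.   0.7  0.1] open 69.8
```

```bash
python3 -m pendant '[{"translation":[-2,-1,0],"twist":[0,0,0],"grip":0.5},{"translation":[0,0,0],"twist":[0,0,0],"grip":-1},{"translation":[0,0,0],"twist":[0,0,0],"grip":-1},{"translation":[0,0,0],"twist":[0,0,0],"grip":-1},{"translation":[0,0,0],"twist":[0,0,0],"grip":-1},{"translation":[0,0,0],"twist":[0,0,0],"grip":-1},{"translation":[0,0,0],"twist":[0,0,0],"grip":-1},{"translation":[0,0,0],"twist":[0,0,0],"grip":-1},{"translation":[0,0,0],"twist":[0,0,0],"grip":-1},{"translation":[0,0,0],"twist":[0,0,0],"grip":-1}]'
python3 -m pendant '[{"translation":[0,0,-20],"twist":[0,0,0],"grip":-1},{"translation":[0,0,-30],"twist":[0,0,0],"grip":-1},{"translation":[0,0,-30],"twist":[0,0,0],"grip":-1},{"translation":[0,0,-30],"twist":[0,0,0],"grip":-1},{"translation":[0,0,-30],"twist":[0,0,0],"grip":-1},{"translation":[0,0,-30],"twist":[0,0,0],"grip":-1},{"translation":[0,0,-10],"twist":[0,0,0],"grip":-1},{"translation":[-25,13,0],"twist":[0,0,0],"grip":-1},{"translation":[-40,21,0],"twist":[0,0,0],"grip":-1},{"translation":[-40,21,0],"twist":[0,0,0],"grip":-1}]' >/dev/null
python3 -m pendant '[{"translation":[-40,21,0],"twist":[0,0,0],"grip":-1},{"translation":[-40,21,0],"twist":[0,0,0],"grip":-1},{"translation":[-40,21,0],"twist":[0,0,0],"grip":-1},{"translation":[-40,21,0],"twist":[0,0,0],"grip":-1},{"translation":[-40,21,0],"twist":[0,0,0],"grip":-1},{"translation":[-40,21,0],"twist":[0,0,0],"grip":-1},{"translation":[-40,21,0],"twist":[0,0,0],"grip":-1},{"translation":[-25,15,0],"twist":[0,0,0],"grip":-1},{"translation":[0,0,0],"twist":[0,0,0],"grip":-1},{"translation":[0,0,0],"twist":[0,0,0],"grip":-1}]' >/dev/null
python3 -c "
from h import *
to(.640,-.070,.206)
print('rims');tops(.089,.098,box=(.55,.75,-.15,.2))
"
```

```text
t: 24.0
tool_pos: [0.4091, 0.3669, 0.1155]
orientation: [2.234, 2.207, 0.016]
force: [0.3, 0.1, 0.7]
opening: 0.0278
t 26.00 pos [ 0.6226 -0.0631  0.2793] shift [-7.2 18.4 73.1] twist [-0.013 -0.006 -0.009] F [-1.2 -0.2 -1.2] open 28.1
rims
   203 mid [ 0.6401 -0.0705  0.0934] size [0.028 0.028 0.009]
   76 mid [0.6412 0.0328 0.0934] size [0.028 0.027 0.009]
   62 mid [0.6404 0.1466 0.0935] size [0.028 0.027 0.009]
```

Seating TCP height will be .1105.

```bash
python3 -m pendant '[{"translation":[-4,9,0],"twist":[-0.013,-0.006,-0.009],"grip":-1},{"translation":[-3,6,0],"twist":[0,0,0],"grip":-1},{"translation":[0,0,0],"twist":[0,0,0],"grip":-1},{"translation":[0,0,20],"twist":[0,0,0],"grip":-1},{"translation":[0,0,20],"twist":[0,0,0],"grip":-1},{"translation":[0,0,15],"twist":[0,0,0],"grip":-1},{"translation":[0,0,10],"twist":[0,0,0],"grip":-1},{"translation":[0,0,5],"twist":[0,0,0],"grip":-1},{"translation":[0,0,0],"twist":[0,0,0],"grip":-1},{"translation":[0,0,0],"twist":[0,0,0],"grip":-1}]' >/dev/null
python3 -c "
from h import *
to(.640,-.0705,.1105)
print('rod');tops(.12,.16,box=(.55,.75,-.15,0))
"
```

```text
t 27.10 pos [ 0.64   -0.0639  0.2106] shift [ -6.4  -0.8 100.1] twist [0.007 0.001 0.011] F [ 1.3 -0.1 -0.4] open 27.5
rod
   140 mid [ 0.641  -0.0622  0.14  ] size [0.013 0.011 0.04 ]
```

```bash
python3 -m pendant '[{"translation":[-5,0,0],"twist":[0.007,0,0.011],"grip":-1},{"translation":[-3,-1,0],"twist":[0,0,0],"grip":-1},{"translation":[0,0,8],"twist":[0,0,0],"grip":-1},{"translation":[0,0,0],"twist":[0,0,0],"grip":-1},{"translation":[0,0,0],"twist":[0,0,0],"grip":-1},{"translation":[0,0,0],"twist":[0,0,0],"grip":-1},{"translation":[0,0,0],"twist":[0,0,0],"grip":-1},{"translation":[0,0,0],"twist":[0,0,0],"grip":-1},{"translation":[0,0,0],"twist":[0,0,0],"grip":-1},{"translation":[0,0,0],"twist":[0,0,0],"grip":-1}]' >/dev/null
python3 -c "
from h import *
to(.640,-.0705,.1105)
print('rod');tops(.12,.16,box=(.55,.75,-.15,0))
"
```

```text
t 28.20 pos [ 0.6401 -0.0732  0.2042] shift [ 2.9 -0.4 93.7] twist [ 0.003  0.002 -0.002] F [-0.4  0.9 -0.6] open 26.9
rod
   154 mid [ 0.6408 -0.0722  0.14  ] size [0.012 0.011 0.04 ]
```

```bash
python3 -m pendant '[{"translation":[2,-1,10],"twist":[0,0,0],"grip":-1},{"translation":[0,0,15],"twist":[0,0,0],"grip":-1},{"translation":[0,0,15],"twist":[0,0,0],"grip":-1},{"translation":[0,0,15],"twist":[0,0,0],"grip":-1},{"translation":[0,0,15],"twist":[0,0,0],"grip":-1},{"translation":[0,0,12],"twist":[0,0,0],"grip":-1},{"translation":[0,0,8],"twist":[0,0,0],"grip":-1},{"translation":[0,0,2],"twist":[0,0,0],"grip":-1},{"translation":[0,0,0],"twist":[0,0,0],"grip":-1},{"translation":[0,0,0],"twist":[0,0,0],"grip":-1}]' >/dev/null
python3 -c "
from h import *
to(.640,-.0705,.1105)
"
```

```text
t 29.30 pos [ 0.6409 -0.0719  0.1088] shift [ 1.4 -0.9 -1.7] twist [ 0.008  0.004 -0.002] F [ 0.1  0.2 -0.5] open 27.1
```

```bash
python3 -m pendant '[{"translation":[0,0,0],"twist":[0,0,0],"grip":0.3},{"translation":[0,0,0],"twist":[0,0,0],"grip":0.3},{"translation":[0,0,0],"twist":[0,0,0],"grip":0.3},{"translation":[0,0,0],"twist":[0,0,0],"grip":0.3},{"translation":[0,0,-20],"twist":[0,0,0],"grip":0.3},{"translation":[0,0,-35],"twist":[0,0,0],"grip":0.3},{"translation":[0,0,-35],"twist":[0,0,0],"grip":0.3},{"translation":[0,0,-20],"twist":[0,0,0],"grip":0.3},{"translation":[-20,-11,0],"twist":[0,0,0],"grip":-1},{"translation":[-35,-20,0],"twist":[0,0,0],"grip":-1}]' >/dev/null
python3 -m pendant '[{"translation":[-35,-20,0],"twist":[0,0,0],"grip":-1},{"translation":[-35,-20,0],"twist":[0,0,0],"grip":-1},{"translation":[-30,-15,0],"twist":[0,0,0],"grip":-1},{"translation":[-20,-11,0],"twist":[0,0,0],"grip":-1},{"translation":[0,0,0],"twist":[0,0,0],"grip":-1},{"translation":[0,0,0],"twist":[0,0,0],"grip":-1},{"translation":[0,0,0],"twist":[0,0,0],"grip":-1},{"translation":[0,0,0],"twist":[0,0,0],"grip":-1},{"translation":[0,0,0],"twist":[0,0,0],"grip":-1},{"translation":[0,0,0],"twist":[0,0,0],"grip":-1}]' >/dev/null
python3 -c "
from h import *
to(.538,-.253,.1)
print('heads');tops(.14,.16,tag='b_');print('rims');tops(.085,.098)
"
```

```text
t 31.30 pos [ 0.5405 -0.2479  0.2201] shift [ -4.7  -3.2 120.1] twist [0.006 0.003 0.004] F [-0.  -0.   0.7] open 0.4
heads
   354 mid [ 0.6421 -0.0703  0.147 ] size [0.03  0.029 0.014]
   329 mid [0.6436 0.0329 0.1469] size [0.029 0.028 0.014]
   163 mid [0.6428 0.1475 0.1467] size [0.029 0.027 0.013]
   83 mid [0.683  0.3007 0.1503] size [0.018 0.028 0.019]
rims
   769 mid [0.4713 0.3271 0.0915] size [0.226 0.175 0.013]
   42 mid [0.5321 0.2785 0.0941] size [0.038 0.042 0.008]
   92 mid [0.6009 0.4411 0.0915] size [0.031 0.018 0.013]
   131 mid [ 0.6396 -0.0691  0.0915] size [0.028 0.03  0.013]
   126 mid [0.6419 0.0324 0.0915] size [0.03  0.03  0.013]
   95 mid [0.6405 0.1465 0.0915] size [0.028 0.028 0.013]
   128 mid [0.692  0.302  0.0915] size [0.04  0.063 0.013]
   153 mid [ 0.7356 -0.1786  0.087 ] size [0.061 0.043 0.004]
```

View pics/b_scene.png

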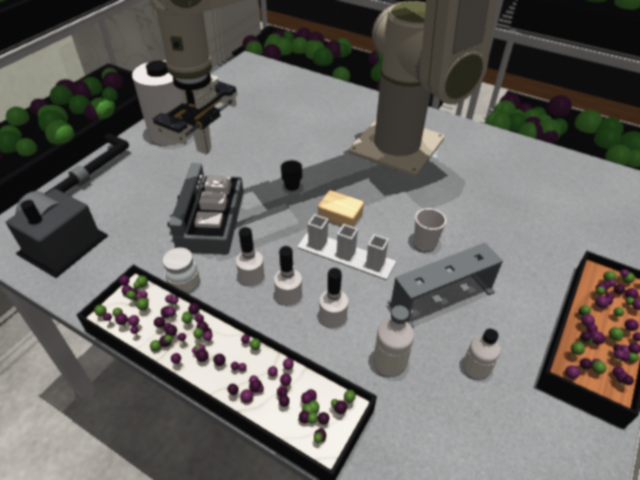

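```bash
python3 -m pendant '[{"translation":[-4,-3,0],"twist":[0.006,0.003,0.004],"grip":-1},{"translation":[0,0,0],"twist":[0,0,0],"grip":-1},{"translation":[0,0,20],"twist":[0,0,0],"grip":-1},{"translation":[0,0,25],"twist":[0,0,0],"grip":-1},{"translation":[0,0,25],"twist":[0,0,0],"grip":-1},{"translation":[0,0,20],"twist":[0,0,0],"grip":-1},{"translation":[0,0,15],"twist":[0,0,0],"grip":-1},{"translation":[0,0,5],"twist":[0,0,0],"grip":-1},{"translation":[0,0,0],"twist":[0,0,0],"grip":-1},{"translation":[0,0,0],"twist":[0,0,0],"grip":-1}]' >/dev/null
python3 -c "
from h import *
to(.538,-.253,.0755)
"
```

```text
t 32.50 pos [ 0.5381 -0.2551  0.1091] shift [ 2.2 -0.2 33.6] twist [ 0.003  0.002 -0.003] F [ 0.4 -0.4 -0.1] open 0.6
```

```bash
python3 -m pendant '[{"translation":[2,0,0],"twist":[0,0,0],"grip":-1},{"translation":[0,0,10],"twist":[0,0,0],"grip":-1},{"translation":[0,0,8],"twist":[0,0,0],"grip":-1},{"translation":[0,0,4],"twist":[0,0,0],"grip":-1},{"translation":[0,0,4],"twist":[0,0,0],"grip":-1},{"translation":[0,0,4],"twist":[0,0,0],"grip":-1},{"translation":[0,0,3],"twist":[0,0,0],"grip":-1},{"translation":[0,0,2],"twist":[0,0,0],"grip":-1},{"translation":[0,0,0],"twist":[0,0,0],"grip":-1},{"translation":[0,0,0],"twist":[0,0,0],"grip":-1}]' >/dev/null
python3 -c "
from h import *
to(.538,-.253,.0755)
"
```

```text
t 33.50 pos [ 0.5409 -0.2545  0.0763] shift [ 1.5 -2.9  0.8] twist [ 0.009  0.005 -0.003] F [-0.6  0.7  0.3] open 0.7
```

```bash
python3 -m pendant '[{"translation":[0,0,2],"twist":[0,0,0],"grip":-1},{"translation":[0,0,1],"twist":[0,0,0],"grip":-1},{"translation":[0,0,0],"twist":[0,0,0],"grip":-1},{"translation":[0,0,-20],"twist":[0,0,0],"grip":-1},{"translation":[0,0,-30],"twist":[0,0,0],"grip":-1},{"translation":[0,0,-30],"twist":[0,0,0],"grip":-1},{"translation":[0,0,-30],"twist":[0,0,0],"grip":-1},{"translation":[20,10,0],"twist":[0,0,0],"grip":-1},{"translation":[30,15,0],"twist":[0,0,0],"grip":0.3},{"translation":[30,15,0],"twist":[0,0,0],"grip":0.3}]' >/dev/null
cat >> h.py <<'E'
def keys():
    W=np.concatenate([cloud(n)[2].reshape(-1,3) for n in("scene","side")])
    for n,c in dict(fan=(.485,-.281),soak=(.538,-.253),off=(.590,-.227)).items():
        Q=W[np.hypot(W[:,0]-c[0],W[:,1]-c[1])<.008]; print(n,len(Q),np.round(np.nanmedian(Q[:,2]),4) if len(Q) else None)
E
python3 -c "
from h import *
to(.641,-.0705,.2)
keys()
print('wells');tops(.076,.087,box=(.35,.55,-.2,.2),tag='c_')
print('heads');tops(.14,.16,box=(.5,.75,-.2,.2))
"
```

```text
t 34.50 pos [ 0.5797 -0.1759  0.188 ] shift [105.9  60.4 -12.1] twist [ 0.008  0.006 -0.009] F [-0.3 -1.  -0.3] open 12.3
fan 96 0.0892
soak 113 0.0766
off 116 0.0832
wells
   314 mid [0.4619 0.1593 0.081 ] size [0.041 0.04  0.01 ]
   325 mid [0.4752 0.01   0.0814] size [0.041 0.04  0.011]
   313 mid [0.4694 0.0847 0.0815] size [0.041 0.039 0.011]
heads
   215 mid [ 0.642  -0.0692  0.1468] size [0.028 0.029 0.014]
   329 mid [0.6431 0.0333 0.1471] size [0.028 0.028 0.014]
   328 mid [0.6422 0.1468 0.1467] size [0.029 0.029 0.013]
```

```bash
python3 -m pendant '[{"translation":[30,18,-10],"twist":[0.008,0.006,-0.009],"grip":0.4},{"translation":[35,20,-10],"twist":[0,0,0],"grip":0.4},{"translation":[25,15,0],"twist":[0,0,0],"grip":0.4},{"translation":[10,6,0],"twist":[0,0,0],"grip":0.4},{"translation":[0,0,0],"twist":[0,0,0],"grip":0.4},{"translation":[0,0,0],"twist":[0,0,0],"grip":0.4},{"translation":[0,0,0],"twist":[0,0,0],"grip":0.4},{"translation":[0,0,0],"twist":[0,0,0],"grip":0.4},{"translation":[0,0,0],"twist":[0,0,0],"grip":0.4},{"translation":[0,0,0],"twist":[0,0,0],"grip":0.4}]' >/dev/null
python3 -c "
from h import *
to(.642,-.0695,.11)
"
```

```text
t 35.80 pos [ 0.6346 -0.0868  0.2045] shift [17.6  7.9 94.4] twist [-0.008  0.001 -0.014] F [-0.2 -0.6  0.7] open 64.9
```

```bash
python3 -m pendant '[{"translation":[9,4,0],"twist":[-0.008,0,-0.014],"grip":0.5},{"translation":[8,3,0],"twist":[0,0,0],"grip":0.5},{"translation":[0,0,0],"twist":[0,0,0],"grip":0.5},{"translation":[0,0,15],"twist":[0,0,0],"grip":0.5},{"translation":[0,0,15],"twist":[0,0,0],"grip":0.5},{"translation":[0,0,0],"twist":[0,0,0],"grip":0.5},{"translation":[0,0,0],"twist":[0,0,0],"grip":0.5},{"translation":[0,0,0],"twist":[0,0,0],"grip":0.5},{"translation":[0,0,0],"twist":[0,0,0],"grip":0.5},{"translation":[0,0,0],"twist":[0,0,0],"grip":0.5}]' >/dev/null
python3 -c "
from h import *
to(.642,-.0695,.11)
"
```

```text
t 36.80 pos [ 0.6415 -0.0683  0.1705] shift [-1.1  0.5 60.5] twist [-0.001  0.001  0.002] F [-0.  0. -1.] open 70.0
```

```bash
python3 -m pendant '[{"translation":[-1,0,0],"twist":[0,0,0],"grip":0.5},{"translation":[0,0,15],"twist":[0,0,0],"grip":0.5},{"translation":[0,0,20],"twist":[0,0,0],"grip":0.5},{"translation":[0,0,15],"twist":[0,0,0],"grip":0.5},{"translation":[0,0,8],"twist":[0,0,0],"grip":0.5},{"translation":[0,0,0],"twist":[0,0,0],"grip":0.5},{"translation":[0,0,0],"twist":[0,0,0],"grip":0.5},{"translation":[0,0,0],"twist":[0,0,0],"grip":0.5},{"translation":[0,0,0],"twist":[0,0,0],"grip":0.5},{"translation":[0,0,0],"twist":[0,0,0],"grip":0.5}]' >/dev/null
python3 -c "
from h import *
to(.642,-.0695,.11)
"
```

```text
t 37.80 pos [ 0.6429 -0.07    0.1106] shift [ 0.5 -0.9  0.6] twist [0.003 0.002 0.002] F [-0.1  0.7  1.1] open 69.8
```

```bash
python3 -m pendant '[{"translation":[0,-1,0],"twist":[0,0,0],"grip":-1},{"translation":[0,0,0],"twist":[0,0,0],"grip":-1},{"translation":[0,0,0],"twist":[0,0,0],"grip":-1},{"translation":[0,0,0],"twist":[0,0,0],"grip":-1},{"translation":[0,0,0],"twist":[0,0,0],"grip":-1},{"translation":[0,0,0],"twist":[0,0,0],"grip":-1},{"translation":[0,0,-10],"twist":[0,0,0],"grip":-1},{"translation":[0,0,-15],"twist":[0,0,0],"grip":-1},{"translation":[0,0,-20],"twist":[0,0,0],"grip":-1},{"translation":[0,0,-25],"twist":[0,0,0],"grip":-1}]' >/dev/null
python3 -m pendant '[{"translation":[0,0,-25],"twist":[0,0,0],"grip":-1},{"translation":[0,0,-25],"twist":[0,0,0],"grip":-1},{"translation":[0,0,-20],"twist":[0,0,0],"grip":-1},{"translation":[10,-20,0],"twist":[0,0,0],"grip":-1},{"translation":[18,-36,0],"twist":[0,0,0],"grip":-1},{"translation":[18,-36,0],"twist":[0,0,0],"grip":-1},{"translation":[18,-36,0],"twist":[0,0,0],"grip":-1},{"translation":[14,-28,0],"twist":[0,0,0],"grip":-1},{"translation":[0,-8,0],"twist":[0,0,0],"grip":-1},{"translation":[0,0,0],"twist":[0,0,0],"grip":-1}]' >/dev/null
python3 -c "
from h import *
to(.475,.010,.22)
print('wells');tops(.076,.087,box=(.35,.55,-.2,.2))
print('rod');tops(.15,.18,box=(.35,.55,-.1,.1))
print('rims');tops(.089,.098,box=(.55,.75,-.15,.2))
"
```

```text
t 39.80 pos [0.4745 0.0097 0.2742] shift [ 0.5 -0.7 54.2] twist [0.022 0.004 0.001] F [-0.6 -0.3 -0.3] open 27.4
wells
   321 mid [0.4683 0.0846 0.0813] size [0.042 0.04  0.011]
   316 mid [0.4616 0.1592 0.0811] size [0.041 0.039 0.01 ]
   332 mid [0.4763 0.0098 0.0812] size [0.043 0.04  0.01 ]
rod
rims
   206 mid [ 0.64   -0.0698  0.0935] size [0.028 0.028 0.009]
   75 mid [0.6417 0.0333 0.0934] size [0.028 0.028 0.009]
   77 mid [0.6408 0.1466 0.0935] size [0.029 0.027 0.009]
```

```bash
python3 -m pendant '[{"translation":[0,0,15],"twist":[0.022,0.004,0],"grip":-1},{"translation":[0,0,15],"twist":[0,0,0],"grip":-1},{"translation":[0,0,15],"twist":[0,0,0],"grip":-1},{"translation":[0,0,5],"twist":[0,0,0],"grip":-1},{"translation":[0,0,0],"twist":[0,0,0],"grip":-1},{"translation":[0,0,0],"twist":[0,0,0],"grip":-1},{"translation":[0,0,0],"twist":[0,0,0],"grip":-1},{"translation":[0,0,0],"twist":[0,0,0],"grip":-1},{"translation":[0,0,0],"twist":[0,0,0],"grip":-1},{"translation":[0,0,0],"twist":[0,0,0],"grip":-1}]' >/dev/null
python3 -c "
from h import *
to(.475,.010,.112)
print('rod');tops(.125,.16,box=(.4,.55,-.1,.1),mn=20)
"
```

```text
t 41.10 pos [0.4755 0.0085 0.2158] shift [  1.4   0.4 103.8] twist [-0.009 -0.001 -0.002] F [ 0.4 -1.  -1.2] open 27.7
rod
   119 mid [0.4755 0.0086 0.1421] size [0.011 0.01  0.034]
```

```bash
python3 -m pendant '[{"translation":[1,0,12],"twist":[-0.009,0,0],"grip":-1},{"translation":[0,0,15],"twist":[0,0,0],"grip":-1},{"translation":[0,0,18],"twist":[0,0,0],"grip":-1},{"translation":[0,0,18],"twist":[0,0,0],"grip":-1},{"translation":[0,0,15],"twist":[0,0,0],"grip":-1},{"translation":[0,0,12],"twist":[0,0,0],"grip":-1},{"translation":[0,0,7],"twist":[0,0,0],"grip":-1},{"translation":[0,0,0],"twist":[0,0,0],"grip":-1},{"translation":[0,0,0],"twist":[0,0,0],"grip":-1},{"translation":[0,0,0],"twist":[0,0,0],"grip":-1}]' >/dev/null
python3 -c "
from h import *
to(.475,.010,.111)
"
```

```text
t 42.20 pos [0.4757 0.0094 0.1138] shift [ 0.6 -0.7  2.8] twist [ 0.001 -0.001 -0.002] F [-0.4  0.5 -1.7] open 27.6
```

Seat, open moderately, rise and go above bottle 2.

```bash
python3 -m pendant '[{"translation":[0,0,3],"twist":[0,0,0],"grip":-1},{"translation":[0,0,0],"twist":[0,0,0],"grip":0.2},{"translation":[0,0,0],"twist":[0,0,0],"grip":0.2},{"translation":[0,0,0],"twist":[0,0,0],"grip":0.2},{"translation":[0,0,0],"twist":[0,0,0],"grip":0.2},{"translation":[0,0,-15],"twist":[0,0,0],"grip":0.2},{"translation":[0,0,-25],"twist":[0,0,0],"grip":0.2},{"translation":[0,0,-30],"twist":[0,0,0],"grip":0.2},{"translation":[0,0,-25],"twist":[0,0,0],"grip":0.2},{"translation":[2,20,0],"twist":[0,0,0],"grip":0.5}]' >/dev/null
python3 -m pendant '[{"translation":[5,35,0],"twist":[0,0,0],"grip":0.5},{"translation":[5,35,0],"twist":[0,0,0],"grip":0.5},{"translation":[5,35,0],"twist":[0,0,0],"grip":0.5},{"translation":[5,25,0],"twist":[0,0,0],"grip":0.5},{"translation":[2,10,0],"twist":[0,0,0],"grip":0.5},{"translation":[0,0,0],"twist":[0,0,0],"grip":0.5},{"translation":[0,0,0],"twist":[0,0,0],"grip":0.5},{"translation":[0,0,0],"twist":[0,0,0],"grip":0.5},{"translation":[0,0,0],"twist":[0,0,0],"grip":0.5},{"translation":[0,0,0],"twist":[0,0,0],"grip":0.5}]' >/dev/null
python3 -c "
from h import *
to(.643,.0333,.11)
print('heads');tops(.132,.16,box=(.4,.72,-.2,.2),tag='d_')
print('rims');tops(.089,.098,box=(.55,.75,-.15,.2))
"
```

```text
t 44.20 pos [0.6417 0.0335 0.2137] shift [ -0.2   0.6 103.7] twist [ 0.007  0.    -0.002] F [0.8 0.1 1.1] open 69.9
heads
   421 mid [0.477  0.0101 0.1422] size [0.032 0.028 0.02 ]
   407 mid [0.6429 0.0336 0.1432] size [0.029 0.029 0.022]
   406 mid [0.6424 0.1469 0.1428] size [0.029 0.029 0.021]
rims
   202 mid [ 0.6403 -0.07    0.0935] size [0.028 0.026 0.009]
   53 mid [0.6367 0.0325 0.0935] size [0.019 0.026 0.008]
   66 mid [0.6398 0.1468 0.0936] size [0.027 0.027 0.009]
```

View pics/d_side.png

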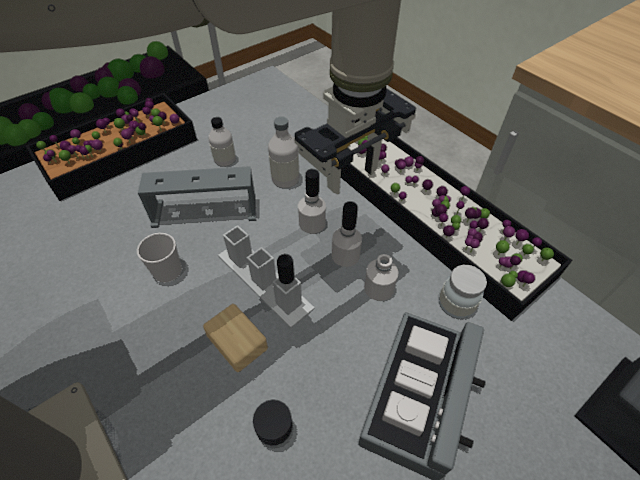

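```bash
python3 -m pendant '[{"translation":[0,1,10],"twist":[0.007,0,0],"grip":0.5},{"translation":[0,0,20],"twist":[0,0,0],"grip":0.5},{"translation":[0,0,20],"twist":[0,0,0],"grip":0.5},{"translation":[0,0,20],"twist":[0,0,0],"grip":0.5},{"translation":[0,0,15],"twist":[0,0,0],"grip":0.5},{"translation":[0,0,10],"twist":[0,0,0],"grip":0.5},{"translation":[0,0,3],"twist":[0,0,0],"grip":0.5},{"translation":[0,0,0],"twist":[0,0,0],"grip":0.5},{"translation":[0,0,0],"twist":[0,0,0],"grip":0.5},{"translation":[0,0,0],"twist":[0,0,0],"grip":0.5}]' >/dev/null
python3 -c "
from h import *
to(.643,.0336,.11)
"
```

```text
t 45.40 pos [0.6441 0.0334 0.1109] shift [ 0.2 -1.1  0.9] twist [ 0.001  0.    -0.002] F [-0.  -0.4 -0. ] open 69.8
```

```bash
python3 -m pendant '[{"translation":[0,-1,0],"twist":[0,0,0],"grip":-1},{"translation":[0,0,0],"twist":[0,0,0],"grip":-1},{"translation":[0,0,0],"twist":[0,0,0],"grip":-1},{"translation":[0,0,0],"twist":[0,0,0],"grip":-1},{"translation":[0,0,0],"twist":[0,0,0],"grip":-1},{"translation":[0,0,0],"twist":[0,0,0],"grip":-1},{"translation":[0,0,-10],"twist":[0,0,0],"grip":-1},{"translation":[0,0,-15],"twist":[0,0,0],"grip":-1},{"translation":[0,0,-20],"twist":[0,0,0],"grip":-1},{"translation":[0,0,-25],"twist":[0,0,0],"grip":-1}]' >/dev/null
python3 -m pendant '[{"translation":[0,0,-25],"twist":[0,0,0],"grip":-1},{"translation":[0,0,-25],"twist":[0,0,0],"grip":-1},{"translation":[0,0,-15],"twist":[0,0,0],"grip":-1},{"translation":[8,-20,0],"twist":[0,0,0],"grip":-1},{"translation":[12,-37,0],"twist":[0,0,0],"grip":-1},{"translation":[12,-37,0],"twist":[0,0,0],"grip":-1},{"translation":[12,-37,0],"twist":[0,0,0],"grip":-1},{"translation":[7,-30,0],"twist":[0,0,0],"grip":-1},{"translation":[0,-10,0],"twist":[0,0,0],"grip":-1},{"translation":[0,0,0],"twist":[0,0,0],"grip":-1}]' >/dev/null
python3 -c "
from h import *
to(.4685,.0847,.21)
print('wells');tops(.076,.087,box=(.35,.55,-.2,.2))
print('rims');tops(.089,.098,box=(.55,.75,-.15,.2))
"
```

```text
t 47.40 pos [0.4682 0.0863 0.2644] shift [-1.6 -0.5 54.4] twist [ 0.015 -0.    -0.003] F [ 0.6  0.5 -0.4] open 27.4
wells
   313 mid [0.4614 0.1594 0.0811] size [0.044 0.041 0.01 ]
   327 mid [0.4693 0.0847 0.0809] size [0.042 0.041 0.01 ]
   225 mid [0.4764 0.0098 0.0808] size [0.041 0.04  0.01 ]
rims
   206 mid [ 0.6401 -0.0698  0.0936] size [0.029 0.027 0.009]
   204 mid [0.6408 0.0334 0.0934] size [0.029 0.028 0.009]
   69 mid [0.6408 0.1469 0.0935] size [0.028 0.027 0.009]
```

```bash
python3 -m pendant '[{"translation":[-1,0,15],"twist":[0.015,0,0],"grip":-1},{"translation":[0,0,15],"twist":[0,0,0],"grip":-1},{"translation":[0,0,15],"twist":[0,0,0],"grip":-1},{"translation":[0,0,0],"twist":[0,0,0],"grip":-1},{"translation":[0,0,0],"twist":[0,0,0],"grip":-1},{"translation":[0,0,0],"twist":[0,0,0],"grip":-1},{"translation":[0,0,0],"twist":[0,0,0],"grip":-1},{"translation":[0,0,0],"twist":[0,0,0],"grip":-1},{"translation":[0,0,0],"twist":[0,0,0],"grip":-1},{"translation":[0,0,0],"twist":[0,0,0],"grip":-1}]' >/dev/null
python3 -c "
from h import *
to(.469,.0847,.112)
print('rod');tops(.125,.16,box=(.4,.55,.05,.12),mn=20)
"
```

```text
t 48.60 pos [0.471  0.0839 0.2131] shift [  0.8  -1.4 101.1] twist [-0.006  0.    -0.006] F [-0.1 -0.4 -1.3] open 27.1
rod
   124 mid [0.4707 0.0838 0.1425] size [0.011 0.011 0.035]
```

```bash
python3 -m pendant '[{"translation":[1,-1,12],"twist":[-0.006,0,-0.006],"grip":-1},{"translation":[0,0,15],"twist":[0,0,0],"grip":-1},{"translation":[0,0,18],"twist":[0,0,0],"grip":-1},{"translation":[0,0,18],"twist":[0,0,0],"grip":-1},{"translation":[0,0,15],"twist":[0,0,0],"grip":-1},{"translation":[0,0,12],"twist":[0,0,0],"grip":-1},{"translation":[0,0,5],"twist":[0,0,0],"grip":-1},{"translation":[0,0,0],"twist":[0,0,0],"grip":-1},{"translation":[0,0,0],"twist":[0,0,0],"grip":-1},{"translation":[0,0,0],"twist":[0,0,0],"grip":-1}]' >/dev/null
python3 -c "
from h import *
to(.469,.0847,.111)
"
```

```text
t 49.70 pos [0.4705 0.0853 0.112 ] shift [-0.6 -1.5  1. ] twist [ 0.005 -0.     0.001] F [-1.3 -0.1  2.8] open 27.6
```

```bash
python3 -m pendant '[{"translation":[0,0,1],"twist":[0,0,0],"grip":-1},{"translation":[0,0,0],"twist":[0,0,0],"grip":0.2},{"translation":[0,0,0],"twist":[0,0,0],"grip":0.2},{"translation":[0,0,0],"twist":[0,0,0],"grip":0.2},{"translation":[0,0,0],"twist":[0,0,0],"grip":0.2},{"translation":[0,0,-15],"twist":[0,0,0],"grip":0.2},{"translation":[0,0,-25],"twist":[0,0,0],"grip":0.2},{"translation":[0,0,-30],"twist":[0,0,0],"grip":0.2},{"translation":[0,0,-25],"twist":[0,0,0],"grip":0.2},{"translation":[6,20,0],"twist":[0,0,0],"grip":0.5}]' >/dev/null
python3 -m pendant '[{"translation":[13,37,0],"twist":[0,0,0],"grip":0.5},{"translation":[13,37,0],"twist":[0,0,0],"grip":0.5},{"translation":[13,37,0],"twist":[0,0,0],"grip":0.5},{"translation":[10,25,0],"twist":[0,0,0],"grip":0.5},{"translation":[4,10,0],"twist":[0,0,0],"grip":0.5},{"translation":[0,0,0],"twist":[0,0,0],"grip":0.5},{"translation":[0,0,0],"twist":[0,0,0],"grip":0.5},{"translation":[0,0,0],"twist":[0,0,0],"grip":0.5},{"translation":[0,0,0],"twist":[0,0,0],"grip":0.5},{"translation":[0,0,0],"twist":[0,0,0],"grip":0.5}]' >/dev/null
python3 -c "
from h import *
to(.6424,.1469,.11)
print('heads');tops(.132,.16,box=(.4,.72,-.2,.2))
"
```

```text
t 51.70 pos [0.6415 0.1462 0.2241] shift [  0.6  -0.6 114.1] twist [ 0.013 -0.001  0.001] F [0.9 0.2 0.2] open 70.1
heads
   312 mid [0.4766 0.0094 0.1429] size [0.028 0.03  0.022]
   298 mid [0.4856 0.1034 0.1423] size [0.029 0.03  0.02 ]
   399 mid [0.6424 0.1473 0.1434] size [0.029 0.029 0.023]
```

```bash
python3 -m pendant '[{"translation":[1,0,10],"twist":[0.013,0,0],"grip":0.5},{"translation":[0,0,20],"twist":[0,0,0],"grip":0.5},{"translation":[0,0,22],"twist":[0,0,0],"grip":0.5},{"translation":[0,0,22],"twist":[0,0,0],"grip":0.5},{"translation":[0,0,18],"twist":[0,0,0],"grip":0.5},{"translation":[0,0,10],"twist":[0,0,0],"grip":0.5},{"translation":[0,0,3],"twist":[0,0,0],"grip":0.5},{"translation":[0,0,0],"twist":[0,0,0],"grip":0.5},{"translation":[0,0,0],"twist":[0,0,0],"grip":0.5},{"translation":[0,0,0],"twist":[0,0,0],"grip":0.5}]' >/dev/null
python3 -c "
from h import *
to(.6424,.1473,.11)
"
```

```text
t 52.80 pos [0.6414 0.1474 0.1137] shift [-0.1  1.   3.7] twist [-0.003 -0.001  0.   ] F [ 0.6 -0.  -0.5] open 70.0
```

```bash
python3 -m pendant '[{"translation":[0,1,2],"twist":[0,0,0],"grip":-1},{"translation":[0,0,0],"twist":[0,0,0],"grip":-1},{"translation":[0,0,0],"twist":[0,0,0],"grip":-1},{"translation":[0,0,0],"twist":[0,0,0],"grip":-1},{"translation":[0,0,0],"twist":[0,0,0],"grip":-1},{"translation":[0,0,0],"twist":[0,0,0],"grip":-1},{"translation":[0,0,-10],"twist":[0,0,0],"grip":-1},{"translation":[0,0,-15],"twist":[0,0,0],"grip":-1},{"translation":[0,0,-20],"twist":[0,0,0],"grip":-1},{"translation":[0,0,-25],"twist":[0,0,0],"grip":-1}]' >/dev/null
python3 -m pendant '[{"translation":[0,0,-25],"twist":[0,0,0],"grip":-1},{"translation":[0,0,-25],"twist":[0,0,0],"grip":-1},{"translation":[0,0,-15],"twist":[0,0,0],"grip":-1},{"translation":[4,-20,0],"twist":[0,0,0],"grip":-1},{"translation":[4,-37,0],"twist":[0,0,0],"grip":-1},{"translation":[4,-37,0],"twist":[0,0,0],"grip":-1},{"translation":[2,-37,0],"twist":[0,0,0],"grip":-1},{"translation":[0,-33,0],"twist":[0,0,0],"grip":-1},{"translation":[0,-12,0],"twist":[0,0,0],"grip":-1},{"translation":[0,0,0],"twist":[0,0,0],"grip":-1}]' >/dev/null
python3 -c "
from h import *
to(.4615,.1593,.21)
print('wells');tops(.076,.087,box=(.35,.55,-.2,.2))
"
```

```text
t 54.80 pos [0.4632 0.1616 0.2663] shift [-2.6 -2.4 56.3] twist [ 0.012 -0.004 -0.001] F [ 0.6  0.2 -0.3] open 27.5
wells
   311 mid [0.462  0.1596 0.0811] size [0.044 0.041 0.01 ]
   229 mid [0.4757 0.0101 0.0813] size [0.042 0.04  0.011]
   273 mid [0.4699 0.0845 0.0813] size [0.039 0.039 0.011]
```

```bash
python3 -m pendant '[{"translation":[-2,-2,15],"twist":[0.012,-0.004,0],"grip":-1},{"translation":[0,0,15],"twist":[0,0,0],"grip":-1},{"translation":[0,0,15],"twist":[0,0,0],"grip":-1},{"translation":[0,0,0],"twist":[0,0,0],"grip":-1},{"translation":[0,0,0],"twist":[0,0,0],"grip":-1},{"translation":[0,0,0],"twist":[0,0,0],"grip":-1},{"translation":[0,0,0],"twist":[0,0,0],"grip":-1},{"translation":[0,0,0],"twist":[0,0,0],"grip":-1},{"translation":[0,0,0],"twist":[0,0,0],"grip":-1},{"translation":[0,0,0],"twist":[0,0,0],"grip":-1}]' >/dev/null
python3 -c "
from h import *
to(.462,.1595,.1145)
print('rod');tops(.125,.16,box=(.4,.55,.13,.2),mn=20)
"
```

```text
t 55.90 pos [0.4649 0.1587 0.2157] shift [  0.9  -2.6 101.2] twist [-0.003  0.001 -0.003] F [ 0.7 -0.  -1.2] open 27.8
rod
   126 mid [0.4652 0.1574 0.1424] size [0.012 0.01  0.035]
```

```bash
python3 -m pendant '[{"translation":[1.5,-3,12],"twist":[-0.003,0,-0.003],"grip":-1},{"translation":[0,0,15],"twist":[0,0,0],"grip":-1},{"translation":[0,0,18],"twist":[0,0,0],"grip":-1},{"translation":[0,0,18],"twist":[0,0,0],"grip":-1},{"translation":[0,0,15],"twist":[0,0,0],"grip":-1},{"translation":[0,0,12],"twist":[0,0,0],"grip":-1},{"translation":[0,0,5],"twist":[0,0,0],"grip":-1},{"translation":[0,0,0],"twist":[0,0,0],"grip":-1},{"translation":[0,0,0],"twist":[0,0,0],"grip":-1},{"translation":[0,0,0],"twist":[0,0,0],"grip":-1}]' >/dev/null
python3 -c "
from h import *
to(.462,.1595,.1135)
"
```

```text
t 57.00 pos [0.46   0.1605 0.1132] shift [-1.   2.  -0.3] twist [-0.     0.001  0.001] F [-1.9 -0.6  0.7] open 27.6
```

Release, rise, and go toward the fan key (.485,-.281).

```bash
python3 -m pendant '[{"translation":[0,0,0],"twist":[0,0,0],"grip":0.2},{"translation":[0,0,0],"twist":[0,0,0],"grip":0.2},{"translation":[0,0,0],"twist":[0,0,0],"grip":0.2},{"translation":[0,0,0],"twist":[0,0,0],"grip":0.2},{"translation":[0,0,-15],"twist":[0,0,0],"grip":0.2},{"translation":[0,0,-25],"twist":[0,0,0],"grip":0.2},{"translation":[0,0,-30],"twist":[0,0,0],"grip":0.2},{"translation":[0,0,-30],"twist":[0,0,0],"grip":0.2},{"translation":[-20,5,-20],"twist":[0,0,0],"grip":0.2},{"translation":[-40,5,0],"twist":[0,0,0],"grip":0.2}]' >/dev/null
python3 -m pendant '[{"translation":[-40,5,0],"twist":[0,0,0],"grip":-1},{"translation":[-40,5,0],"twist":[0,0,0],"grip":-1},{"translation":[-40,0,0],"twist":[0,0,0],"grip":-1},{"translation":[-40,0,0],"twist":[0,0,0],"grip":-1},{"translation":[-40,0,0],"twist":[0,0,0],"grip":-1},{"translation":[-40,0,0],"twist":[0,0,0],"grip":-1},{"translation":[-40,0,0],"twist":[0,0,0],"grip":-1},{"translation":[-40,0,0],"twist":[0,0,0],"grip":-1},{"translation":[-25,0,0],"twist":[0,0,0],"grip":-1},{"translation":[0,0,0],"twist":[0,0,0],"grip":-1}]' >/dev/null
python3 -c "
from h import *
to(.485,-.281,.11)
print('heads');tops(.125,.16,box=(.4,.72,-.2,.25),tag='e_')
keys()
p=cv2.imread('pics/e_side.png')[180:380,180:440]; q=cv2.imread('pics/e_scene.png')[150:350,180:440]
cv2.imwrite('pics/e.png',cv2.resize(np.hstack([p,q]),None,fx=1.5,fy=1.5))
"
```

```text
t 59.00 pos [ 0.4835 -0.2603  0.2591] shift [-19.8  -1.3 149.2] twist [0.018 0.006 0.006] F [0.8 0.7 0.5] open 0.3
heads
   479 mid [0.4773 0.0106 0.1393] size [0.028 0.03  0.028]
   449 mid [0.4855 0.1025 0.1386] size [0.029 0.031 0.027]
   297 mid [0.481  0.1795 0.1373] size [0.032 0.032 0.024]
fan 255 0.3643
soak 109 0.0765
off 23 0.0816
```

View pics/e.png

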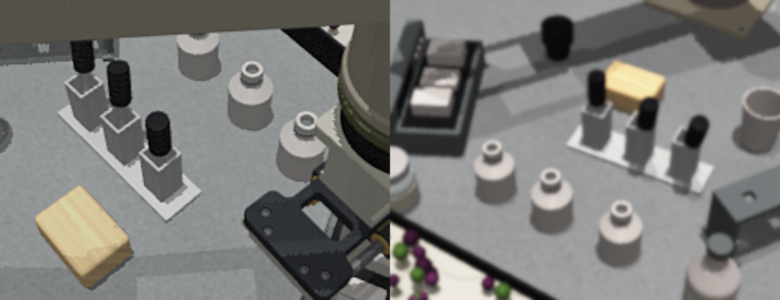

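```bash
python3 -m pendant '[{"translation":[-10,-1,0],"twist":[0.018,0.006,0.006],"grip":-1},{"translation":[-9,0,10],"twist":[0,0,0],"grip":-1},{"translation":[0,0,25],"twist":[0,0,0],"grip":-1},{"translation":[0,0,30],"twist":[0,0,0],"grip":-1},{"translation":[0,0,30],"twist":[0,0,0],"grip":-1},{"translation":[0,0,25],"twist":[0,0,0],"grip":-1},{"translation":[0,0,12],"twist":[0,0,0],"grip":-1},{"translation":[0,0,5],"twist":[0,0,0],"grip":-1},{"translation":[0,0,0],"twist":[0,0,0],"grip":-1},{"translation":[0,0,0],"twist":[0,0,0],"grip":-1}]' >/dev/null
python3 -c "
from h import *
to(.485,-.281,.0755)
"
```

```text
t 60.20 pos [ 0.4851 -0.2743  0.1158] shift [-6.8 -0.1 40.3] twist [-0.    -0.001  0.011] F [-0.1 -0.1  0.2] open 0.1
```

```bash
python3 -m pendant '[{"translation":[-6,0,0],"twist":[0,0,0.01],"grip":-1},{"translation":[0,0,12],"twist":[0,0,0],"grip":-1},{"translation":[0,0,12],"twist":[0,0,0],"grip":-1},{"translation":[0,0,4],"twist":[0,0,0],"grip":-1},{"translation":[0,0,4],"twist":[0,0,0],"grip":-1},{"translation":[0,0,4],"twist":[0,0,0],"grip":-1},{"translation":[0,0,4],"twist":[0,0,0],"grip":-1},{"translation":[0,0,2],"twist":[0,0,0],"grip":-1},{"translation":[0,0,1],"twist":[0,0,0],"grip":-1},{"translation":[0,0,0],"twist":[0,0,0],"grip":-1}]' >/dev/null
python3 -c "
from h import *
to(.485,-.281,.0755)
"
```

```text
t 61.20 pos [ 0.4884 -0.283   0.0765] shift [ 2.  -3.4  1. ] twist [0.006 0.004 0.001] F [0.1 0.4 0.4] open 0.3
```

```bash
python3 -m pendant '[{"translation":[0,0,2],"twist":[0,0,0],"grip":-1},{"translation":[0,0,1],"twist":[0,0,0],"grip":-1},{"translation":[0,0,0],"twist":[0,0,0],"grip":-1},{"translation":[0,0,-20],"twist":[0,0,0],"grip":-1},{"translation":[0,0,-30],"twist":[0,0,0],"grip":-1},{"translation":[0,0,-30],"twist":[0,0,0],"grip":-1},{"translation":[0,0,-30],"twist":[0,0,0],"grip":-1},{"translation":[20,-10,-20],"twist":[0,0,0],"grip":-1},{"translation":[20,-10,0],"twist":[0,0,0],"grip":-1},{"translation":[0,0,0],"twist":[0,0,0],"grip":-1}]' >/dev/null
python3 -c "
from h import *
to(.485,-.281,.0755)
keys()
print('heads');tops(.125,.16,box=(.4,.72,-.2,.25),tag='f_')
print('rims');tops(.089,.098,box=(.55,.75,-.15,.2))
"
```

```text
t 62.20 pos [ 0.4664 -0.241   0.2073] shift [-39.7  18.1 131.9] twist [0.004 0.002 0.   ] F [ 0.5 -0.5 -0.6] open 0.2
fan 231 0.2984
soak 141 0.0892
off 30 0.0817
heads
   481 mid [0.4766 0.0095 0.1393] size [0.031 0.03  0.029]
   170 mid [0.4827 0.1811 0.1375] size [0.029 0.031 0.025]
   164 mid [0.4875 0.104  0.1383] size [0.028 0.027 0.026]
rims
   82 mid [ 0.6392 -0.0696  0.0935] size [0.027 0.028 0.008]
   89 mid [0.6411 0.0336 0.0928] size [0.03  0.027 0.007]
   95 mid [0.6394 0.147  0.0934] size [0.027 0.026 0.009]
```

View pics/f_scene.png

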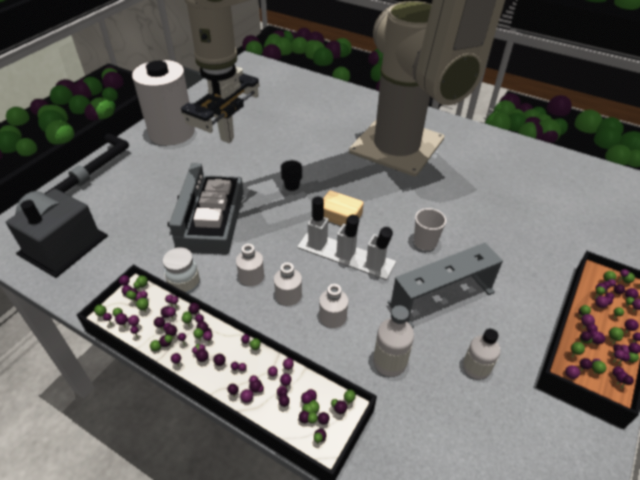

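```bash
python3 -c "
from h import *
W=cloud('scene')[2].reshape(-1,3); W=W[W[:,2]<.12]
print(np.median(W[np.hypot(W[:,0]-.485,W[:,1]+.281)<.01][:,2]))
print(robot.close_job())"
```

```text
0.07440924214574873
the job is handed in; nothing more can be done
None
```

The job is done and handed in at about 62 s. All three probes were soaked and moved to the drying stand, and the fan key was pressed last.

- **Soak:** I put each probe in a bottle of its own until its head met the rim, then pressed the soak key. It went down and the off key popped up. I waited about 4 s before lifting the first probe.
- **Stand:** It had been knocked aside during the run, so I measured its position again before moving the probes over.
- **Final checks:**
  - **Keys:** the soak key top reads 89 mm and the off key 82 mm, so both are up. The fan key reads about 74 mm, so it is down. The first fan reading was spoilt by the arm being in view, so I repeated it with the arm's points filtered out.
  - **Probes:** all three stand in the wells. Two lean, with heads about 25 mm off the well centres. I worked out a lean of at most about 0.37 rad from the well size, under the 0.5 limit, but did not measure it.
  - **Other objects:** the bottles, the stand and the bystander items were all standing, and the gripper was clear of everything.

No check failed or disagreed.

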